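# Weed out the filing tin with the stiff lid

### The arm

A 6-joint arm with a two-finger parallel gripper is mounted at the origin on the work surface. World frame = base frame: x ahead of the robot, y to its left, z up, the work surface at z = 0. Lengths are in m, angles in rad, forces in N, time in s.
With the tool pointing down it reaches from about 0.375 to 0.9 m from the base axis. Payload 3.1 kg.
Tool frame: the origin (TCP) lies midway between the tips of the shut fingers; the grasp point (between the pads) lies 19 mm behind it (manip.grasp_offset is the distance from the TCP to the grasp point, in m); z points along the fingers, y is the line along which they close (so a half turn about z gives the same grasp; the last joint's range is limited). The gripper opens to 85 mm and grips with 20 to 120 N. Pads are 22 mm wide; open, the fingers measure 114 mm over their backs; the gripper's body (76 mm by 85 mm) begins 54 mm behind the grasp point. The pads swing forward as they close: fully open they stand 13 mm farther back than shut.
Start: joints at [1.147, 0.527, 1.433, -0, 1.181, -0.178], TCP at [0.151, 0.606, 0.231] pointing down, gripper open.
Joint ranges: [-3.08, 3.08], [-0.75, 2.2], [0.22, 2.44], [-1.43, 4.57], [0, 2.65], [-2.85, 2.85]. Speed limits (rad/s): [2.79, 2.79, 3.14, 3.14, 3.14, 3.14].

### API

Orientations are given as a unit quaternion [x, y, z, w].
In Python, from station import sensors, cams, order, manip gives the robot as it stands.
- The arm moves only by the tool move_arm, never from a script. Its argument "targets" is a list of rows, each an object of numbers: "dx", "dy", "dz": the shift along the world's x, y, z normalised to -1 to 1, where 1 is 25 mm; "rx", "ry", "rz": the turn, a rotation vector about the world's x, y, z normalised to -1 to 1, where 1 is 30 degrees. A call has exactly 10 rows; each row shifts and turns the commanded pose from where the row before left it; what a row does not reach is not made up. A row lasts 1/8 s, in which the tool goes at most 62.5 mm and 10.7 degrees, less where a joint would pass 70% of its speed; a pose out of reach is approached as far as the arm can. A call with a number of a shift or a turn outside -1 to 1 is refused whole. A call with a gripper value outside its range is refused whole. "claw" is the opening in per cent of the stroke, from 0 (shut) to 100 (fully open), set as the call begins (left out, the last holds). The fingers move at their own pace and stop on an object; "newtons" is the grip in N (left out, the last holds). Time passes only in rows, so rows that do not move let the fingers close, or fill a call up. It gives the time, the measured TCP pose, the force, the opening and the grip force at its end, in the units of the state.
- sensors.sense(): the state, without advancing time (a new reading comes with each control period).
- cams.snapshot(name): name is "side" or "top" or "wrist"; returns the picture (480x640x3 uint8, red, green, blue); there is no depth.
- cams.camera_model(name): a dict with "fx", "fy", "cx", "cy" (pixels), "extrinsics" (4x4, takes a point from world to camera coordinates). Camera axes: x right, y down, z forward; pixel columns grow to the right and rows downward; lengths in m; the calibration is good to about 2 mm. A picture is of the moment at which its call begins: read the wrist's pose just before it. camera_model takes no time and is no camera call; for the wrist camera it gives the pose at the moment of the call.
- order.sign_off(): hands the job in; it is judged then, once.
The state is a dict: "t": time; "q": joint angles; "qd": joint speeds; "tau": joint torques, N m; "tcp_pos": TCP position; "tool_rot": TCP orientation; "force": force on the tool from outside, world axes, zero at the start; "ft_torque": the same for the moment, N m; "finger_gap": opening from 0.0 (shut) to 1.0 (fully open); "gripper_force": force on a finger pad.
Only numpy, scipy, OpenCV 4.12 (cv2) and the standard library are available. Lean on these libraries where they do the work, as an engineer would, in place of code of your own. Each camera call takes 0.05 s, during which the arm holds its last target. There are 200 camera calls.

### The job

One of the three filing tins has a lid that binds soon after it starts to open; the other two swing freely. First raise all three lids by their fins as far as they will go, without tipping a tin up, and leave them raised: the free ones standing upright, the stiff one ajar where it binds. Then shut the stiff tin and set it down, upright and without dropping it, in the shallow reject tray, leaving the two free tins open where they stand and everything else undisturbed.

Things in the scene. Friction and masses are not known exactly. Their poses are not given: they have to be found in the camera images.
- tin_a: one of three identical grey steel filing tins, loose, 0.85 kg, base 140 (x) by 56 (y) by 46 mm high, with a hinged lid; origin: centre of its underside; z up; +x points from the front end (with the fin) to the hinge end. The base can be gripped across its 56 mm width, below the lid, about 20 to 46 mm above its underside. Its centre of mass is near its centre
- tin_a_fin (a point): the grip point of this tin's lid: centre of the upright steel fin on the lid, 22 mm above the hinge height and 110 mm before the hinge (along the tin's -x). The fin is 12 mm thick (along the tin's y), 34 mm long (x); it rises 28 mm above the lid's top (5 to 33 mm above hinge height; its top is 79 mm above the tin's underside when shut) and moves with the lid. Pinched across its 12 mm by the fingers it can pivot between them while the lid turns
- tin_a_hinge (a point): middle of this tin's hinge axis, which runs along the tin's y: 64 mm from the tin's centre towards +x, 46 mm above its underside. Its centre of mass is near its centre
- tin_a_lid (a joint): lid angle of this tin in rad: 0 shut, grows as the front end rises, stop at 1.75; the 134 mm long, 5 mm thick lid lies on the base and stays at whatever angle it is left (light hinge friction, about 1 to 1.5 N at the fin). A stiff lid binds hard at 0.3 to 0.4 rad; from there pulling up only lifts the front of the tin (5 to 8 N more at the fin), and let go it stays ajar at about 0.25 rad or more; 6 N down on the lid shuts it again; nothing shows from outside which tin is stiff
- tin_b: one of three identical grey steel filing tins, loose, 0.85 kg, base 140 (x) by 56 (y) by 46 mm high, with a hinged lid; origin: centre of its underside; z up; +x points from the front end (with the fin) to the hinge end. The base can be gripped across its 56 mm width, below the lid, about 20 to 46 mm above its underside. Its centre of mass is near its centre
- tin_b_fin (a point): the grip point of this tin's lid: centre of the upright steel fin on the lid, 22 mm above the hinge height and 110 mm before the hinge (along the tin's -x). The fin is 12 mm thick (along the tin's y), 34 mm long (x); it rises 28 mm above the lid's top (5 to 33 mm above hinge height; its top is 79 mm above the tin's underside when shut) and moves with the lid. Pinched across its 12 mm by the fingers it can pivot between them while the lid turns
- tin_b_hinge (a point): middle of this tin's hinge axis, which runs along the tin's y: 64 mm from the tin's centre towards +x, 46 mm above its underside. Its centre of mass is near its centre
- tin_b_lid (a joint): lid angle of this tin in rad: 0 shut, grows as the front end rises, stop at 1.75; the 134 mm long, 5 mm thick lid lies on the base and stays at whatever angle it is left (light hinge friction, about 1 to 1.5 N at the fin). A stiff lid binds hard at 0.3 to 0.4 rad; from there pulling up only lifts the front of the tin (5 to 8 N more at the fin), and let go it stays ajar at about 0.25 rad or more; 6 N down on the lid shuts it again; nothing shows from outside which tin is stiff
- tin_c: one of three identical grey steel filing tins, loose, 0.85 kg, base 140 (x) by 56 (y) by 46 mm high, with a hinged lid; origin: centre of its underside; z up; +x points from the front end (with the fin) to the hinge end. The base can be gripped across its 56 mm width, below the lid, about 20 to 46 mm above its underside. Its centre of mass is near its centre
- tin_c_fin (a point): the grip point of this tin's lid: centre of the upright steel fin on the lid, 22 mm above the hinge height and 110 mm before the hinge (along the tin's -x). The fin is 12 mm thick (along the tin's y), 34 mm long (x); it rises 28 mm above the lid's top (5 to 33 mm above hinge height; its top is 79 mm above the tin's underside when shut) and moves with the lid. Pinched across its 12 mm by the fingers it can pivot between them while the lid turns
- tin_c_hinge (a point): middle of this tin's hinge axis, which runs along the tin's y: 64 mm from the tin's centre towards +x, 46 mm above its underside. Its centre of mass is near its centre
- tin_c_lid (a joint): lid angle of this tin in rad: 0 shut, grows as the front end rises, stop at 1.75; the 134 mm long, 5 mm thick lid lies on the base and stays at whatever angle it is left (light hinge friction, about 1 to 1.5 N at the fin). A stiff lid binds hard at 0.3 to 0.4 rad; from there pulling up only lifts the front of the tin (5 to 8 N more at the fin), and let go it stays ajar at about 0.25 rad or more; 6 N down on the lid shuts it again; nothing shows from outside which tin is stiff
- tray: reject tray: shallow open plywood tray fixed on the table, 210 (x) by 130 (y) by 22 mm high outside, walls and floor 5 mm thick, inside 200 by 120 mm; origin: centre of its underside, z up; a tin fits in it lying along x, either way round
- stapler: bystander: black and steel stapler, 130 x 26 x 42 mm, lying along x between the tins; origin: underside (leave alone)
- brush: bystander: dusting brush 170 mm long, lying along x between the tins; origin: underside (leave alone)
- markers: bystander: small cardboard carton 110 x 26 x 22 mm, lying along x between the tins; origin: underside (leave alone)
- tape: bystander: roll of tape, 90 mm across, 24 mm high, lying flat behind the tins; origin: underside (leave alone)
- paste: bystander: jar, 60 mm across, 90 mm high; origin: underside (leave alone)
- ledger: bystander: bound blue ledger 150 x 200 x 28 mm; origin: underside (leave alone)
- mug: bystander: white mug, 76 mm across, 90 mm high; origin: underside (leave alone)

How it is judged:
By the outcome, as a careful person would: the job done as asked, in the order asked, and still so for the second after the job is handed in, with the robot touching nothing.
It also fails if it takes over 72 s, if anything falls off the work surface, if the arm or the gripper's body presses on something with over 40 N, if the wrist force passes 120 N, or if a joint passes its speed limit or range.

## Working session

There is one attempt and no reset: what is moved stays moved. The work goes in short steps, Python scripts to look and compute and a tool call to move; the robot and the scene stay as the last step left them, time stands still between calls to the robot, and variables do not carry over. Pictures are saved under pics/ and viewed, at most 10 in all, crops included, and the job is handed in when it is done.

Besides the shell and the picture viewer there is one more tool, called after "Call:" as name(argument=value, ...) on one line, values as JSON. move_arm: Moves the arm, as the interface text tells. Scaled input: -1 to 1 covers 25 mm each way for a shift and 30 degrees each way for a turn. Its arguments: {"type":"object","properties":{"targets":{"type":"array"},"claw":{"type":"number"},"newtons":{"type":"number"}},"required":["targets"]}

```bash
mkdir -p pics; ls
python3 - <<'E'
from station import sensors,cams,manip
import cv2,numpy as np
s=sensors.sense();print(s['t'],s['tcp_pos'],s['tool_rot'],s['force'])
for n in('top','side'):
    cv2.imwrite(f'pics/{n}0.png',cams.snapshot(n)[:,:,::-1])
    m=cams.camera_model(n);print(n,m['fx'],m['fy'],m['cx'],m['cy'],np.round(m['extrinsics'],4).tolist())
E
```

```text
pics
0.0 [0.15115422 0.60570405 0.2303256 ] [ 1.22115220e-01  9.92515338e-01 -1.03933575e-03 -3.11771737e-04] [ 0.50585427 -0.25706926 -0.14673946]
top 478.37281841574804 478.37281841574804 323.1168272687655 241.52981384101525 [[-0.0179, -0.9998, 0.0003, 0.0058], [-0.9899, 0.0176, -0.1408, 0.5853], [0.1407, -0.0029, -0.99, 1.065], [0.0, 0.0, 0.0, 1.0]]
side 447.3932068702407 447.3932068702407 321.66954411975576 240.98349419341014 [[0.9933, -0.1157, -0.0058, -0.5928], [-0.0671, -0.5341, -0.8427, 0.1], [0.0944, 0.8374, -0.5383, 0.9181], [0.0, 0.0, 0.0, 1.0]]
```

View pics/top0.png

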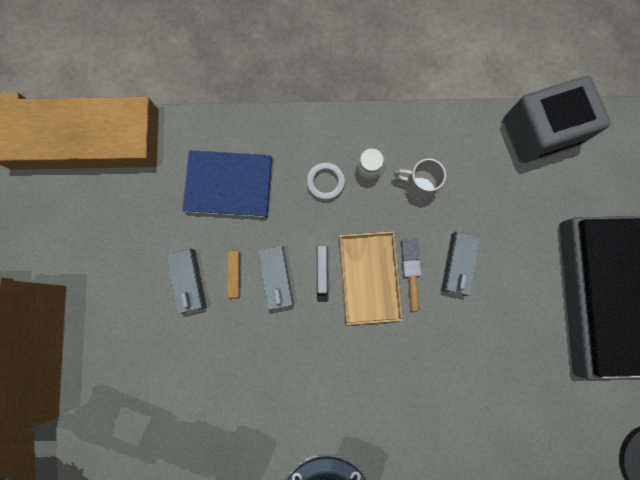

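View pics/side0.png

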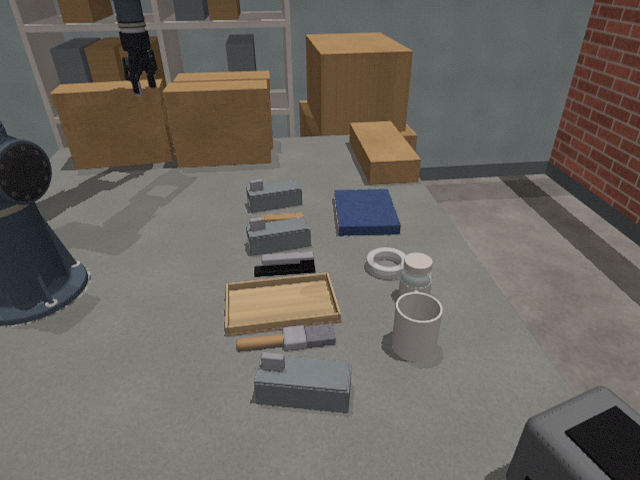

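The top view shows the tins at about (185,281), (275,278) and (461,264), with their fins at the lower (near) ends, and the tray at (371,278). The side view agrees with this.

```bash
cat > h.py <<'E'
import numpy as np,cv2
from station import sensors,cams
def ray(n,uv,z,m=None):
    m=m or cams.camera_model(n);E=np.array(m['extrinsics']);R,t=E[:3,:3],E[:3,3]
    uv=np.atleast_2d(uv).astype(float)
    d=np.c_[(uv[:,0]-m['cx'])/m['fx'],(uv[:,1]-m['cy'])/m['fy'],np.ones(len(uv))]@R
    c=-R.T@t
    return c+d*((z-c[2])/d[:,2])[:,None]
E
python3 - <<'E'
from h import *
im=cv2.imread('pics/top0.png');
for p in[(187,265),(275,265),(462,255),(185,299),(278,297),(462,282),(203,290),(300,300),(448,270)]: print(p,im[p[1],p[0]])
b,g,r=[im[:,:,i].astype(int) for i in range(3)]
for name,(x0,y0,x1,y1) in dict(A=(160,240,212,320),B=(252,240,300,318),C=(436,224,490,302)).items():
    sub=((b-r>14)).astype(np.uint8)[y0:y1,x0:x1]
    cs,_=cv2.findContours(sub,cv2.RETR_EXTERNAL,cv2.CHAIN_APPROX_NONE)
    c=max(cs,key=cv2.contourArea).reshape(-1,2)+[x0,y0]
    P=ray('top',c,.051)[:,:2]
    rc=cv2.minAreaRect((P*1000).astype(np.float32));print(name,rc,cv2.contourArea(c.astype(np.int32)))
m=((b<130)&(r-b>50)).astype(np.uint8); m[:, :320]=0;m[:,405:]=0;m[:220]=0
cs,_=cv2.findContours(m,cv2.RETR_EXTERNAL,cv2.CHAIN_APPROX_NONE);c=max(cs,key=cv2.contourArea).reshape(-1,2)
print('tray',cv2.minAreaRect((ray('top',c,.022)[:,:2]*1000).astype(np.float32)))
out=np.hstack([cv2.resize(im[230:325,x:x+66],None,fx=4,fy=4,interpolation=cv2.INTER_NEAREST) for x in(155,245,430)])
cv2.imwrite('pics/crop1.png',out)
E
```

```text
(187, 265) [141 136 123]
(275, 265) [147 141 129]
(462, 255) [141 132 124]
(185, 299) [157 149 149]
(278, 297) [164 153 153]
(462, 282) [171 162 161]
(203, 290) [78 79 74]
(300, 300) [116 123 118]
(448, 270) [52 52 48]
A ((500.136474609375, 313.4891357421875), (134.5859832763672, 52.438720703125), 12.440469741821289) 1270.5
B ((504.55462646484375, 106.67059326171875), (134.87738037109375, 53.01227569580078), 9.584752082824707) 1299.0
C ((529.0872802734375, -322.01873779296875), (53.74699401855469, 134.00042724609375), 75.94078063964844) 1042.5
tray ((502.75811767578125, -112.79666137695312), (208.5850067138672, 128.71775817871094), 3.2277586460113525)
```

View pics/crop1.png

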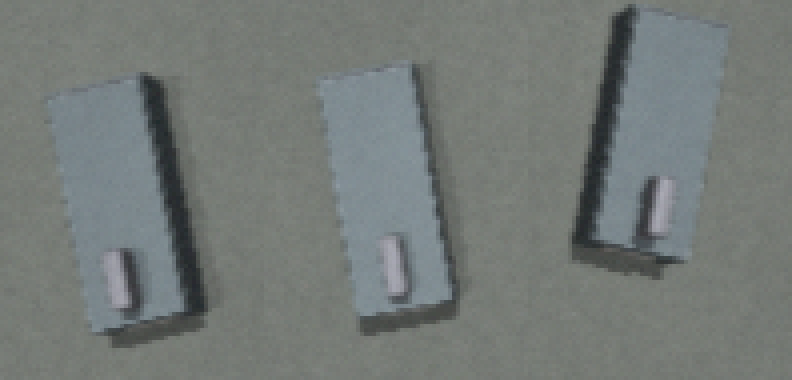

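The lid rectangles measure about 134 x 53 mm as expected, and the tray 209 x 129 mm. The crop shows each fin at its tin's near end. I'm moving towards the left tin (A).

Call:
move_arm(targets=[{"dx": 1, "dy": -1, "dz": -0.2, "rz": 0.088}, {"dx": 1, "dy": -1, "dz": -0.2, "rz": 0.088}, {"dx": 1, "dy": -1, "dz": -0.2, "rz": 0.088}, {"dx": 1, "dy": -1, "dz": -0.2, "rz": 0.088}, {"dx": 1, "dy": -1, "dz": -0.2, "rz": 0.088}, {"dx": 1, "dy": -1, "dz": -0.2, "rz": 0.088}, {"dx": 1, "dy": -1, "dz": -0.2, "rz": 0.088}, {"dx": 1, "dy": -1, "dz": -0.2, "rz": 0.088}, {"dx": 1, "dy": -1, "dz": -0.2, "rz": 0.088}, {"dx": 1, "dy": -1, "dz": -0.2, "rz": 0.088}], claw=50, newtons=25)

```text
schema error: expected keys dx, dy, dz, rx, ry, rz
```

```bash
cat >> h.py <<'E'
TIN=dict(A=((500.1,313.5),12.44),B=((504.6,106.7),9.58),C=((529.1,-322.0),-14.06)) # lid centre mm (tin x=-3), yaw deg
def tin(n):
    c,a=TIN[n];a=np.radians(a);u=np.array([np.cos(a),np.sin(a)]);c=np.array(c)+3*u
    return c,u,a   # tin centre, x axis
def state():
    s=sensors.sense();q=s['tool_rot'];
    from scipy.spatial.transform import Rotation as R
    y=R.from_quat(q).as_matrix()
    print('t',round(s['t'],2),'tcp',np.round(np.array(s['tcp_pos'])*1e3,1),'yaw',round(float(np.degrees(np.arctan2(y[1,1],y[0,1]))),1),'z',np.round(y[:,2],3),'F',np.round(s['force'],1),'gap',round(s['finger_gap'],3),'g',round(s['gripper_force'],1))
    return s
E
python3 - <<'E'
from h import *
state()
im=cv2.imread('pics/top0.png').astype(int);b,g,r=im[...,0],im[...,1],im[...,2]
for n,(x0,y0,x1,y1) in dict(A=(170,285,200,312),B=(262,284,292,310),C=(448,268,475,295)).items():
    m=((b+r>280)&(b-r<13))[y0:y1,x0:x1].astype(np.uint8)
    cs,_=cv2.findContours(m,cv2.RETR_EXTERNAL,cv2.CHAIN_APPROX_NONE);c=max(cs,key=cv2.contourArea).reshape(-1,2)+[x0,y0]
    c0,u,a=tin(n)
    print(n,cv2.minAreaRect((ray('top',c,.079)[:,:2]*1e3).astype(np.float32)),'expected fin',c0-46*u,'hinge',c0+64*u)
E
```

```text
t 0.1 tcp [151.2 605.8 230.4] yaw 76.0 z [-0.001 -0.002 -1.   ] F [-0.  -0.4  0.7] gap 1.001 g 0.0
A ((457.0940246582031, 304.74017333984375), (29.884693145751953, 8.52596664428711), 12.577621459960938) expected fin [458.10954855 304.23706381] hinge [565.5269825  327.93294708]
B ((461.7921447753906, 100.04896545410156), (29.703876495361328, 8.601408958435059), 11.1365327835083) expected fin [462.19966982  99.54374396] hinge [570.66563075 117.85044545]
C ((486.96527099609375, -313.18414306640625), (9.44766616821289, 29.692914962768555), 75.42369842529297) expected fin [ 487.38820027 -311.55367227] hinge [ 594.09280424 -338.27683622]
```

Call:
move_arm(targets=[{"dx": 1, "dy": -1, "dz": -0.2, "rx": 0, "ry": 0, "rz": 0.088}, {"dx": 1, "dy": -1, "dz": -0.2, "rx": 0, "ry": 0, "rz": 0.088}, {"dx": 1, "dy": -1, "dz": -0.2, "rx": 0, "ry": 0, "rz": 0.088}, {"dx": 1, "dy": -1, "dz": -0.2, "rx": 0, "ry": 0, "rz": 0.088}, {"dx": 1, "dy": -1, "dz": -0.2, "rx": 0, "ry": 0, "rz": 0.088}, {"dx": 1, "dy": -1, "dz": -0.2, "rx": 0, "ry": 0, "rz": 0.088}, {"dx": 1, "dy": -1, "dz": -0.2, "rx": 0, "ry": 0, "rz": 0.088}, {"dx": 1, "dy": -1, "dz": -0.2, "rx": 0, "ry": 0, "rz": 0.088}, {"dx": 1, "dy": -1, "dz": -0.2, "rx": 0, "ry": 0, "rz": 0.088}, {"dx": 1, "dy": -1, "dz": -0.2, "rx": 0, "ry": 0, "rz": 0.088}], claw=50, newtons=25)

```text
t: 1.35
tcp_pos: [0.4019, 0.3554, 0.1808]
tool_rot: [-0.109, 0.994, -0.0, -0.0]
force: [0.4, 0.7, -0.6]
finger_gap: 0.501
gripper_force: 0.0
```

```bash
python3 -c "
from h import *
state()"
```

```text
t 1.35 tcp [401.9 355.4 180.8] yaw 102.5 z [-0.001 -0.    -1.   ] F [ 0.4  0.7 -0.6] gap 0.501 g 0.0
```

Call:
move_arm(targets=[{"dx": 0.557, "dy": -0.509, "dz": -0.4, "rx": 0, "ry": 0, "rz": 0}, {"dx": 0.557, "dy": -0.509, "dz": -0.4, "rx": 0, "ry": 0, "rz": 0}, {"dx": 0.557, "dy": -0.509, "dz": -0.4, "rx": 0, "ry": 0, "rz": 0}, {"dx": 0.557, "dy": -0.509, "dz": -0.4, "rx": 0, "ry": 0, "rz": 0}, {"dx": 0, "dy": 0, "dz": -0.7, "rx": 0, "ry": 0, "rz": 0}, {"dx": 0, "dy": 0, "dz": -0.7, "rx": 0, "ry": 0, "rz": 0}, {"dx": 0, "dy": 0, "dz": -0.7, "rx": 0, "ry": 0, "rz": 0}, {"dx": 0, "dy": 0, "dz": -0.7, "rx": 0, "ry": 0, "rz": 0}, {"dx": 0, "dy": 0, "dz": -0.4, "rx": 0, "ry": 0, "rz": 0}, {"dx": 0, "dy": 0, "dz": -0.19, "rx": 0, "ry": 0, "rz": 0}])

```text
t: 2.6
tcp_pos: [0.4571, 0.3053, 0.0558]
tool_rot: [-0.108, 0.994, -0.0, -0.0]
force: [-0.4, 0.8, -0.3]
finger_gap: 0.505
gripper_force: 0.0
```

Run:
```python
from h import *
state()
cv2.imwrite('pics/w1.png',cams.snapshot('wrist')[:,:,::-1])
```

```text
t 2.6 tcp [457.1 305.3  55.8] yaw 102.4 z [-0.001 -0.    -1.   ] F [-0.4  0.8 -0.3] gap 0.505 g 0.0
```

View pics/w1.png

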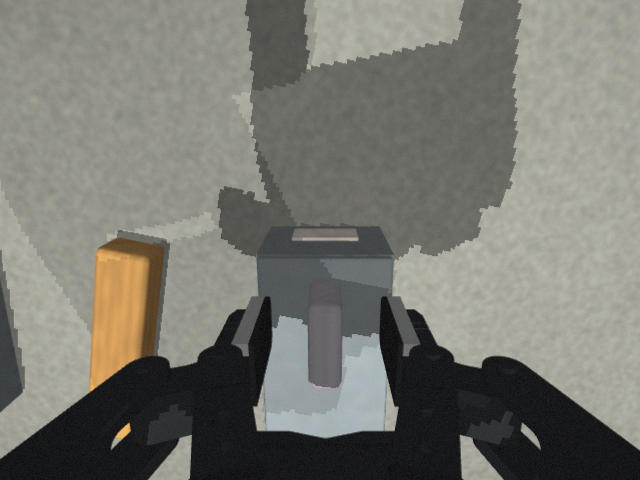

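The fin at about (324,340) is centred between the fingers, with clear space on both sides. Closing on it.

Call:
move_arm(targets=[{"dx": 0, "dy": 0, "dz": 0, "rx": 0, "ry": 0, "rz": 0}, {"dx": 0, "dy": 0, "dz": 0, "rx": 0, "ry": 0, "rz": 0}, {"dx": 0, "dy": 0, "dz": 0, "rx": 0, "ry": 0, "rz": 0}, {"dx": 0, "dy": 0, "dz": 0, "rx": 0, "ry": 0, "rz": 0}, {"dx": 0, "dy": 0, "dz": 0, "rx": 0, "ry": 0, "rz": 0}, {"dx": 0, "dy": 0, "dz": 0, "rx": 0, "ry": 0, "rz": 0}, {"dx": 0, "dy": 0, "dz": 0, "rx": 0, "ry": 0, "rz": 0}, {"dx": 0, "dy": 0, "dz": 0, "rx": 0, "ry": 0, "rz": 0}, {"dx": 0, "dy": 0, "dz": 0, "rx": 0, "ry": 0, "rz": 0}, {"dx": 0, "dy": 0, "dz": 0, "rx": 0, "ry": 0, "rz": 0}], claw=0, newtons=25)

```text
t: 3.9
tcp_pos: [0.4576, 0.3054, 0.0571]
tool_rot: [-0.108, 0.994, -0.0, 0.001]
force: [0.5, -2.8, 5.4]
finger_gap: 0.138
gripper_force: 30.8
```

```bash
cat >> h.py <<'E'
def arc(n,ths,L=110,h=29):
    """rows (normalised dx,dy,dz) along the lid arc of tin n through angles ths"""
    _,u,_=tin(n);t=np.array(ths);x=-L*np.cos(t)+h*np.sin(t);z=L*np.sin(t)+h*np.cos(t)
    D=np.c_[np.diff(x)*u[0],np.diff(x)*u[1],np.diff(z)]/25
    return np.round(D,3)
E
python3 - <<'E'
from h import *
state()
for n in'ABC':
    print(n);print(arc(n,np.r_[np.linspace(0,.28,8)]))
    print(arc(n,[.28,.30,.32,.34,.36,.38,.40,.42]).tolist())
E
```

```text
t 3.9 tcp [457.6 305.4  57.1] yaw 102.4 z [ 0.001  0.    -1.   ] F [ 0.5 -2.8  5.4] gap 0.138 g 30.8
A
[[0.049 0.011 0.175]
 [0.056 0.012 0.173]
 [0.062 0.014 0.17 ]
 [0.069 0.015 0.168]
 [0.075 0.017 0.165]
 [0.082 0.018 0.162]
 [0.088 0.019 0.158]]
[[0.046, 0.01, 0.078], [0.048, 0.011, 0.077], [0.049, 0.011, 0.076], [0.051, 0.011, 0.075], [0.052, 0.012, 0.074], [0.054, 0.012, 0.073], [0.055, 0.012, 0.071]]
B
[[0.049 0.008 0.175]
 [0.056 0.009 0.173]
 [0.063 0.011 0.17 ]
 [0.07  0.012 0.168]
 [0.076 0.013 0.165]
 [0.083 0.014 0.162]
 [0.089 0.015 0.158]]
[[0.047, 0.008, 0.078], [0.048, 0.008, 0.077], [0.05, 0.008, 0.076], [0.051, 0.009, 0.075], [0.053, 0.009, 0.074], [0.054, 0.009, 0.073], [0.056, 0.009, 0.071]]
C
[[ 0.048 -0.012  0.175]
 [ 0.055 -0.014  0.173]
 [ 0.062 -0.015  0.17 ]
 [ 0.068 -0.017  0.168]
 [ 0.075 -0.019  0.165]
 [ 0.081 -0.02   0.162]
 [ 0.087 -0.022  0.158]]
[[0.046, -0.012, 0.078], [0.047, -0.012, 0.077], [0.049, -0.012, 0.076], [0.05, -0.013, 0.075], [0.052, -0.013, 0.074], [0.053, -0.013, 0.073], [0.055, -0.014, 0.071]]
```

Call:
move_arm(targets=[{"dx": 0.049, "dy": 0.011, "dz": 0.175, "rx": 0, "ry": 0, "rz": 0}, {"dx": 0.056, "dy": 0.012, "dz": 0.173, "rx": 0, "ry": 0, "rz": 0}, {"dx": 0.062, "dy": 0.014, "dz": 0.17, "rx": 0, "ry": 0, "rz": 0}, {"dx": 0.069, "dy": 0.015, "dz": 0.168, "rx": 0, "ry": 0, "rz": 0}, {"dx": 0.075, "dy": 0.017, "dz": 0.165, "rx": 0, "ry": 0, "rz": 0}, {"dx": 0.082, "dy": 0.018, "dz": 0.162, "rx": 0, "ry": 0, "rz": 0}, {"dx": 0.088, "dy": 0.019, "dz": 0.158, "rx": 0, "ry": 0, "rz": 0}, {"dx": 0, "dy": 0, "dz": 0, "rx": 0, "ry": 0, "rz": 0}, {"dx": 0, "dy": 0, "dz": 0, "rx": 0, "ry": 0, "rz": 0}, {"dx": 0, "dy": 0, "dz": 0, "rx": 0, "ry": 0, "rz": 0}])

```text
t: 5.15
tcp_pos: [0.4687, 0.308, 0.086]
tool_rot: [-0.108, 0.994, -0.0, -0.0]
force: [-2.5, -2.6, 1.3]
finger_gap: 0.134
gripper_force: 29.6
```

Call:
move_arm(targets=[{"dx": 0.046, "dy": 0.01, "dz": 0.078, "rx": 0, "ry": 0, "rz": 0}, {"dx": 0.048, "dy": 0.011, "dz": 0.077, "rx": 0, "ry": 0, "rz": 0}, {"dx": 0.049, "dy": 0.011, "dz": 0.076, "rx": 0, "ry": 0, "rz": 0}, {"dx": 0, "dy": 0, "dz": 0, "rx": 0, "ry": 0, "rz": 0}, {"dx": 0, "dy": 0, "dz": 0, "rx": 0, "ry": 0, "rz": 0}, {"dx": 0, "dy": 0, "dz": 0, "rx": 0, "ry": 0, "rz": 0}, {"dx": 0, "dy": 0, "dz": 0, "rx": 0, "ry": 0, "rz": 0}, {"dx": 0, "dy": 0, "dz": 0, "rx": 0, "ry": 0, "rz": 0}, {"dx": 0, "dy": 0, "dz": 0, "rx": 0, "ry": 0, "rz": 0}, {"dx": 0, "dy": 0, "dz": 0, "rx": 0, "ry": 0, "rz": 0}])

```text
t: 6.4
tcp_pos: [0.4729, 0.309, 0.0916]
tool_rot: [-0.108, 0.994, 0.0, 0.0]
force: [-1.3, -0.1, -3.7]
finger_gap: 0.128
gripper_force: 29.0
```

Call:
move_arm(targets=[{"dx": 0.051, "dy": 0.011, "dz": 0.075, "rx": 0, "ry": 0, "rz": 0}, {"dx": 0, "dy": 0, "dz": 0, "rx": 0, "ry": 0, "rz": 0}, {"dx": 0, "dy": 0, "dz": 0, "rx": 0, "ry": 0, "rz": 0}, {"dx": 0, "dy": 0, "dz": 0, "rx": 0, "ry": 0, "rz": 0}, {"dx": 0, "dy": 0, "dz": 0, "rx": 0, "ry": 0, "rz": 0}, {"dx": 0, "dy": 0, "dz": 0, "rx": 0, "ry": 0, "rz": 0}, {"dx": 0, "dy": 0, "dz": 0, "rx": 0, "ry": 0, "rz": 0}, {"dx": 0, "dy": 0, "dz": 0, "rx": 0, "ry": 0, "rz": 0}, {"dx": 0, "dy": 0, "dz": 0, "rx": 0, "ry": 0, "rz": 0}, {"dx": 0, "dy": 0, "dz": 0, "rx": 0, "ry": 0, "rz": 0}])

```text
t: 7.65
tcp_pos: [0.4743, 0.3093, 0.0936]
tool_rot: [-0.108, 0.994, 0.0, 0.0]
force: [-0.6, 1.1, -4.2]
finger_gap: 0.13
gripper_force: 28.9
```

Run:
```python
from h import *
for i in range(3): state(); im=cams.snapshot('side')[:,:,::-1]
cv2.imwrite('pics/s1.png',cv2.resize(im[150:240,225:345],None,fx=6,fy=6,interpolation=cv2.INTER_CUBIC))
```

```text
t 7.65 tcp [474.3 309.3  93.6] yaw 102.4 z [ 0.001  0.    -1.   ] F [-0.6  1.1 -4.2] gap 0.13 g 28.9
t 7.7 tcp [474.2 309.3  93.6] yaw 102.4 z [ 0.001  0.    -1.   ] F [-1.9  0.9 -3.3] gap 0.133 g 28.9
t 7.75 tcp [474.2 309.3  93.6] yaw 102.4 z [ 0.001  0.    -1.   ] F [ 0.1  0.8 -2.9] gap 0.133 g 28.9
```

View pics/s1.png

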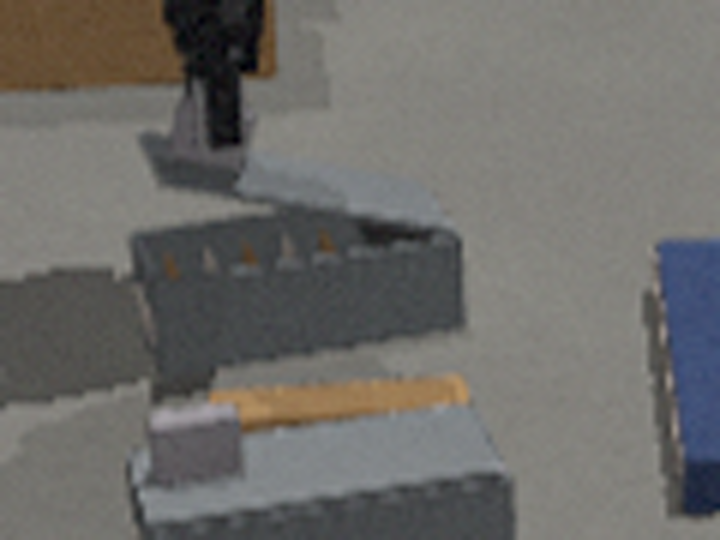

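The lid is ajar with the interior visible, and the tin's bottom edge runs from (160,375) to (465,325) in the crop. I'll compare that edge with the picture from before lifting.

Run:
```python
from h import *
a=cv2.imread('pics/side0.png').astype(float).mean(2); b=cams.snapshot('side').astype(float).mean(2)
state()
for c in range(253,302,6):
    f=lambda im:im[195:220,c-1:c+2].mean(1).round().astype(int).tolist()
    print(c,f(a)[:20]);print('   ',f(b)[:20])
```

```text
t 7.85 tcp [474.3 309.3  93.6] yaw 102.4 z [ 0.001  0.    -1.   ] F [-1.2  1.2 -3.4] gap 0.133 g 28.9
253 [113, 66, 69, 69, 72, 69, 70, 73, 72, 73, 73, 69, 72, 74, 74, 72, 68, 75, 103, 124]
    [66, 66, 71, 69, 68, 70, 66, 70, 70, 69, 70, 68, 69, 70, 67, 70, 70, 68, 64, 61]
259 [69, 67, 70, 71, 70, 72, 70, 70, 70, 73, 71, 71, 66, 71, 72, 71, 82, 104, 121, 122]
    [74, 67, 70, 70, 68, 67, 69, 68, 68, 67, 69, 66, 67, 69, 68, 68, 68, 62, 71, 70]
265 [72, 69, 69, 69, 72, 71, 70, 74, 71, 72, 71, 71, 73, 72, 67, 76, 102, 121, 127, 128]
    [89, 66, 69, 73, 74, 73, 73, 71, 75, 69, 71, 73, 71, 74, 71, 81, 106, 117, 113, 116]
271 [68, 69, 72, 69, 71, 70, 73, 72, 72, 71, 73, 71, 71, 69, 78, 101, 122, 127, 128, 136]
    [68, 69, 71, 71, 73, 72, 71, 73, 75, 75, 72, 73, 71, 69, 76, 105, 116, 114, 113, 123]
277 [68, 68, 72, 70, 69, 70, 70, 72, 70, 71, 68, 68, 68, 71, 97, 124, 129, 128, 124, 126]
    [75, 74, 70, 71, 74, 72, 71, 73, 71, 73, 74, 70, 68, 80, 102, 115, 116, 114, 111, 114]
283 [68, 71, 73, 69, 71, 70, 72, 69, 71, 72, 73, 71, 67, 97, 122, 127, 126, 128, 134, 134]
    [70, 72, 72, 72, 74, 73, 72, 74, 75, 76, 73, 70, 70, 102, 116, 112, 113, 115, 122, 122]
289 [71, 73, 70, 72, 73, 73, 73, 69, 74, 70, 69, 77, 100, 124, 129, 127, 126, 127, 134, 136]
    [75, 74, 74, 73, 75, 74, 74, 74, 74, 72, 72, 82, 105, 119, 127, 128, 123, 114, 122, 124]
295 [75, 74, 72, 72, 70, 73, 71, 72, 73, 71, 75, 100, 119, 126, 129, 126, 127, 121, 129, 134]
    [74, 74, 75, 74, 74, 74, 72, 74, 72, 73, 78, 104, 122, 129, 130, 131, 130, 121, 118, 123]
301 [89, 88, 87, 88, 86, 86, 84, 84, 86, 82, 101, 121, 128, 128, 127, 127, 127, 129, 132, 133]
    [85, 85, 83, 86, 86, 83, 80, 82, 77, 90, 107, 123, 131, 131, 129, 129, 128, 133, 134, 130]
```

The bottom edge hasn't moved, so the tin isn't lifting. Continuing.

Call:
move_arm(targets=[{"dx": 0.052, "dy": 0.012, "dz": 0.074, "rx": 0, "ry": 0, "rz": 0}, {"dx": 0.054, "dy": 0.012, "dz": 0.073, "rx": 0, "ry": 0, "rz": 0}, {"dx": 0, "dy": 0, "dz": 0, "rx": 0, "ry": 0, "rz": 0}, {"dx": 0, "dy": 0, "dz": 0, "rx": 0, "ry": 0, "rz": 0}, {"dx": 0, "dy": 0, "dz": 0, "rx": 0, "ry": 0, "rz": 0}, {"dx": 0, "dy": 0, "dz": 0, "rx": 0, "ry": 0, "rz": 0}, {"dx": 0, "dy": 0, "dz": 0, "rx": 0, "ry": 0, "rz": 0}, {"dx": 0, "dy": 0, "dz": 0, "rx": 0, "ry": 0, "rz": 0}, {"dx": 0, "dy": 0, "dz": 0, "rx": 0, "ry": 0, "rz": 0}, {"dx": 0, "dy": 0, "dz": 0, "rx": 0, "ry": 0, "rz": 0}])

```text
t: 9.1
tcp_pos: [0.4767, 0.3097, 0.0972]
tool_rot: [-0.108, 0.994, -0.0, -0.0]
force: [0.2, -0.2, -8.9]
finger_gap: 0.135
gripper_force: 28.1
```

```bash
cat >> h.py <<'E'
def edge(cols,r0,r1,thr=97):
    """sub-pixel row of tin's bottom edge (dark above, light below), before and now, in side view"""
    a=cv2.imread('pics/side0.png').astype(float).mean(2); b=cams.snapshot('side').astype(float).mean(2)
    for c in cols:
        o=[]
        for im in(a,b):
            v=im[r0:r1,c-1:c+2].mean(1);i=np.nonzero((v[:-1]<thr)&(v[1:]>=thr))[0]
            o.append(round(float(r0+i[0]+(thr-v[i[0]])/(v[i[0]+1]-v[i[0]])),2) if len(i) else None)
        print(c,o,end=' ')
    print()
E
python3 - <<'E'
from h import *
edge(range(262,300,6),200,216);state()
E
```

```text
262 [211.19, 211.54] 268 [210.04, 209.99] 274 [209.08, 208.97] 280 [208.16, 207.91] 286 [207.09, 206.91] 292 [206.15, 205.95] 298 [205.19, 204.96] 
t 9.15 tcp [476.6 309.8  97.2] yaw 102.4 z [-0. -0. -1.] F [-0.6 -0.4 -8.6] gap 0.133 g 28.1
```

Fz dropped from about -3.4 to about -8.7 N with almost no further opening, so tin A is binding. I'll release it ajar and go to tin B.

Call:
move_arm(targets=[{"dx": 0, "dy": 0, "dz": 0, "rx": 0, "ry": 0, "rz": 0}, {"dx": 0, "dy": 0, "dz": 0, "rx": 0, "ry": 0, "rz": 0}, {"dx": 0, "dy": 0, "dz": 0, "rx": 0, "ry": 0, "rz": 0}, {"dx": 0, "dy": 0, "dz": 0.2, "rx": 0, "ry": 0, "rz": 0}, {"dx": 0, "dy": 0, "dz": 0.8, "rx": 0, "ry": 0, "rz": 0}, {"dx": 0, "dy": 0, "dz": 1, "rx": 0, "ry": 0, "rz": 0}, {"dx": 0, "dy": 0, "dz": 1, "rx": 0, "ry": 0, "rz": 0}, {"dx": -0.1, "dy": -1, "dz": 0, "rx": 0, "ry": 0, "rz": -0.03}, {"dx": -0.1, "dy": -1, "dz": 0, "rx": 0, "ry": 0, "rz": -0.03}, {"dx": -0.1, "dy": -1, "dz": 0, "rx": 0, "ry": 0, "rz": -0.035}], claw=45)

```text
t: 10.4
tcp_pos: [0.4692, 0.2342, 0.1728]
tool_rot: [-0.083, 0.997, 0.0, 0.001]
force: [0.6, -0.6, -0.2]
finger_gap: 0.451
gripper_force: 0.0
```

Run:
```python
from h import *
state()
```

```text
t 10.4 tcp [469.2 234.2 172.8] yaw 99.5 z [ 0.001  0.    -1.   ] F [ 0.6 -0.6 -0.2] gap 0.451 g 0.0
```

Call:
move_arm(targets=[{"dx": -0.048, "dy": -0.896, "dz": 0, "rx": 0, "ry": 0, "rz": 0}, {"dx": -0.048, "dy": -0.896, "dz": 0, "rx": 0, "ry": 0, "rz": 0}, {"dx": -0.048, "dy": -0.896, "dz": 0, "rx": 0, "ry": 0, "rz": 0}, {"dx": -0.048, "dy": -0.896, "dz": -0.3, "rx": 0, "ry": 0, "rz": 0}, {"dx": -0.048, "dy": -0.896, "dz": -0.4, "rx": 0, "ry": 0, "rz": 0}, {"dx": -0.048, "dy": -0.896, "dz": -0.5, "rx": 0, "ry": 0, "rz": 0}, {"dx": 0, "dy": 0, "dz": -0.9, "rx": 0, "ry": 0, "rz": 0}, {"dx": 0, "dy": 0, "dz": -0.9, "rx": 0, "ry": 0, "rz": 0}, {"dx": 0, "dy": 0, "dz": -0.9, "rx": 0, "ry": 0, "rz": 0}, {"dx": 0, "dy": 0, "dz": -0.61, "rx": 0, "ry": 0, "rz": 0}])

```text
t: 11.65
tcp_pos: [0.4622, 0.1003, 0.0589]
tool_rot: [-0.083, 0.997, -0.0, 0.0]
force: [-0.2, -0.1, 0.6]
finger_gap: 0.451
gripper_force: 0.0
```

Run:
```python
from h import *
state()
cv2.imwrite('pics/w2.png',cams.snapshot('wrist')[:,:,::-1])
im=cams.snapshot('side')[:,:,::-1]
cv2.imwrite('pics/s2.png',cv2.resize(im[150:240,225:345],None,fx=6,fy=6,interpolation=cv2.INTER_CUBIC))
edge(range(262,300,6),200,216)
```

```text
t 11.65 tcp [462.2 100.3  58.9] yaw 99.5 z [ 0. -0. -1.] F [-0.2 -0.1  0.6] gap 0.451 g 0.0
262 [211.19, None] 268 [210.04, 209.89] 274 [209.08, 208.93] 280 [208.16, 207.95] 286 [207.09, 206.85] 292 [206.15, 205.86] 298 [205.19, 204.95]
```

View pics/s2.png

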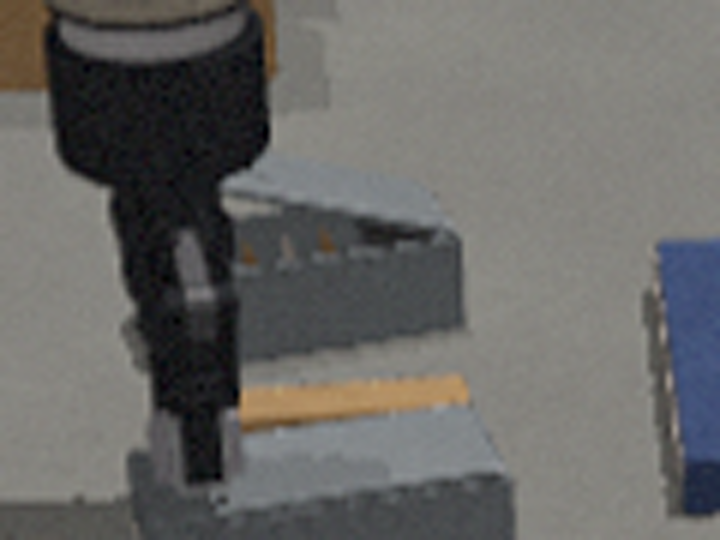

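Tin A stays ajar with its base unmoved, and the gripper straddles B's fin at about (195,460) in the crop.

Run:
```python
from h import *
for n in 'BC':
    print(n,arc(n,np.linspace(0,.28,6),h=30).tolist())
    print(arc(n,np.linspace(.28,.44,5),h=30).tolist())
    print(arc(n,np.linspace(.44,1.06,11),h=30).tolist())
    print(arc(n,np.linspace(1.06,1.64,11),h=30).tolist())
```

```text
B [[0.073, 0.012, 0.244], [0.086, 0.015, 0.24], [0.1, 0.017, 0.235], [0.112, 0.019, 0.229], [0.125, 0.021, 0.222]]
[[0.096, 0.016, 0.154], [0.102, 0.017, 0.15], [0.108, 0.018, 0.146], [0.114, 0.019, 0.141]]
[[0.187, 0.032, 0.209], [0.2, 0.034, 0.197], [0.211, 0.036, 0.184], [0.222, 0.038, 0.171], [0.232, 0.039, 0.156], [0.241, 0.041, 0.141], [0.25, 0.042, 0.126], [0.257, 0.043, 0.11], [0.263, 0.044, 0.094], [0.268, 0.045, 0.077]]
[[0.255, 0.043, 0.057], [0.258, 0.043, 0.041], [0.26, 0.044, 0.026], [0.261, 0.044, 0.011], [0.261, 0.044, -0.004], [0.26, 0.044, -0.02], [0.259, 0.044, -0.035], [0.256, 0.043, -0.05], [0.253, 0.043, -0.065], [0.249, 0.042, -0.08]]
C [[0.072, -0.018, 0.244], [0.085, -0.021, 0.24], [0.098, -0.025, 0.235], [0.11, -0.028, 0.229], [0.123, -0.031, 0.222]]
[[0.095, -0.024, 0.154], [0.101, -0.025, 0.15], [0.107, -0.027, 0.146], [0.112, -0.028, 0.141]]
[[0.184, -0.046, 0.209], [0.197, -0.049, 0.197], [0.208, -0.052, 0.184], [0.219, -0.055, 0.171], [0.229, -0.057, 0.156], [0.238, -0.059, 0.141], [0.246, -0.061, 0.126], [0.253, -0.063, 0.11], [0.259, -0.065, 0.094], [0.264, -0.066, 0.077]]
[[0.251, -0.063, 0.057], [0.253, -0.063, 0.041], [0.255, -0.064, 0.026], [0.256, -0.064, 0.011], [0.257, -0.064, -0.004], [0.256, -0.064, -0.02], [0.254, -0.064, -0.035], [0.252, -0.063, -0.05], [0.249, -0.062, -0.065], [0.245, -0.061, -0.08]]
```

Call:
move_arm(targets=[{"dx": 0, "dy": 0, "dz": 0, "rx": 0, "ry": 0, "rz": 0}, {"dx": 0, "dy": 0, "dz": 0, "rx": 0, "ry": 0, "rz": 0}, {"dx": 0, "dy": 0, "dz": 0, "rx": 0, "ry": 0, "rz": 0}, {"dx": 0, "dy": 0, "dz": 0, "rx": 0, "ry": 0, "rz": 0}, {"dx": 0, "dy": 0, "dz": 0, "rx": 0, "ry": 0, "rz": 0}, {"dx": 0, "dy": 0, "dz": 0, "rx": 0, "ry": 0, "rz": 0}, {"dx": 0.049, "dy": 0.008, "dz": 0.175, "rx": 0, "ry": 0, "rz": 0}, {"dx": 0.056, "dy": 0.009, "dz": 0.173, "rx": 0, "ry": 0, "rz": 0}, {"dx": 0.063, "dy": 0.011, "dz": 0.17, "rx": 0, "ry": 0, "rz": 0}, {"dx": 0.07, "dy": 0.012, "dz": 0.168, "rx": 0, "ry": 0, "rz": 0}], claw=0)

```text
t: 13.05
tcp_pos: [0.4679, 0.1014, 0.0766]
tool_rot: [-0.083, 0.997, 0.0, -0.0]
force: [1.8, 0.0, -4.9]
finger_gap: 0.134
gripper_force: 26.9
```

Call:
move_arm(targets=[{"dx": 0.076, "dy": 0.013, "dz": 0.165, "rx": 0, "ry": 0, "rz": 0}, {"dx": 0.083, "dy": 0.014, "dz": 0.162, "rx": 0, "ry": 0, "rz": 0}, {"dx": 0.089, "dy": 0.015, "dz": 0.158, "rx": 0, "ry": 0, "rz": 0}, {"dx": 0.096, "dy": 0.016, "dz": 0.154, "rx": 0, "ry": 0, "rz": 0}, {"dx": 0.102, "dy": 0.017, "dz": 0.15, "rx": 0, "ry": 0, "rz": 0}, {"dx": 0, "dy": 0, "dz": 0, "rx": 0, "ry": 0, "rz": 0}, {"dx": 0, "dy": 0, "dz": 0, "rx": 0, "ry": 0, "rz": 0}, {"dx": 0, "dy": 0, "dz": 0, "rx": 0, "ry": 0, "rz": 0}, {"dx": 0, "dy": 0, "dz": 0, "rx": 0, "ry": 0, "rz": 0}, {"dx": 0, "dy": 0, "dz": 0, "rx": 0, "ry": 0, "rz": 0}])

```text
t: 14.3
tcp_pos: [0.4786, 0.1032, 0.0963]
tool_rot: [-0.083, 0.997, -0.0, -0.0]
force: [-3.7, -1.1, 2.1]
finger_gap: 0.134
gripper_force: 27.4
```

Call:
move_arm(targets=[{"dx": 0.108, "dy": 0.018, "dz": 0.146, "rx": 0, "ry": 0, "rz": 0}, {"dx": 0.114, "dy": 0.019, "dz": 0.141, "rx": 0, "ry": 0, "rz": 0}, {"dx": 0, "dy": 0, "dz": 0, "rx": 0, "ry": 0, "rz": 0}, {"dx": 0, "dy": 0, "dz": 0, "rx": 0, "ry": 0, "rz": 0}, {"dx": 0, "dy": 0, "dz": 0, "rx": 0, "ry": 0, "rz": 0}, {"dx": 0, "dy": 0, "dz": 0, "rx": 0, "ry": 0, "rz": 0}, {"dx": 0, "dy": 0, "dz": 0, "rx": 0, "ry": 0, "rz": 0}, {"dx": 0, "dy": 0, "dz": 0, "rx": 0, "ry": 0, "rz": 0}, {"dx": 0, "dy": 0, "dz": 0, "rx": 0, "ry": 0, "rz": 0}, {"dx": 0, "dy": 0, "dz": 0, "rx": 0, "ry": 0, "rz": 0}])

```text
t: 15.55
tcp_pos: [0.4843, 0.1042, 0.1035]
tool_rot: [-0.083, 0.997, 0.0, -0.0]
force: [-4.6, -0.8, 2.3]
finger_gap: 0.131
gripper_force: 27.3
```

Run:
```python
from h import *
edge(range(256,305,8),235,262);state()
```

```text
256 [255.3, 260.44] 264 [253.56, 253.71] 272 [252.83, 252.91] 280 [251.39, 251.03] 288 [250.05, 249.88] 296 [248.95, 248.81] 304 [247.25, 246.97] 
t 15.6 tcp [484.3 104.2 103.5] yaw 99.5 z [-0.001  0.    -1.   ] F [-4.1 -0.3  3. ] gap 0.132 g 27.3
```

The lid opens freely past 0.44 rad, with only a small radial push on it, so B is free. I'm raising it on with a 1 mm outward correction.

Call:
move_arm(targets=[{"dx": 0.143, "dy": 0.025, "dz": 0.229, "rx": 0, "ry": 0, "rz": 0}, {"dx": 0.2, "dy": 0.034, "dz": 0.197, "rx": 0, "ry": 0, "rz": 0}, {"dx": 0.211, "dy": 0.036, "dz": 0.184, "rx": 0, "ry": 0, "rz": 0}, {"dx": 0.222, "dy": 0.038, "dz": 0.171, "rx": 0, "ry": 0, "rz": 0}, {"dx": 0.232, "dy": 0.039, "dz": 0.156, "rx": 0, "ry": 0, "rz": 0}, {"dx": 0.241, "dy": 0.041, "dz": 0.141, "rx": 0, "ry": 0, "rz": 0}, {"dx": 0.25, "dy": 0.042, "dz": 0.126, "rx": 0, "ry": 0, "rz": 0}, {"dx": 0.257, "dy": 0.043, "dz": 0.11, "rx": 0, "ry": 0, "rz": 0}, {"dx": 0.263, "dy": 0.044, "dz": 0.094, "rx": 0, "ry": 0, "rz": 0}, {"dx": 0.268, "dy": 0.045, "dz": 0.077, "rx": 0, "ry": 0, "rz": 0}])

```text
t: 16.85
tcp_pos: [0.542, 0.1139, 0.1411]
tool_rot: [-0.083, 0.997, -0.0, -0.0]
force: [-4.2, -0.3, 2.3]
finger_gap: 0.136
gripper_force: 27.0
```

Call:
move_arm(targets=[{"dx": 0.255, "dy": 0.043, "dz": 0.06, "rx": 0, "ry": 0, "rz": 0}, {"dx": 0.258, "dy": 0.043, "dz": 0.045, "rx": 0, "ry": 0, "rz": 0}, {"dx": 0.26, "dy": 0.044, "dz": 0.03, "rx": 0, "ry": 0, "rz": 0}, {"dx": 0.261, "dy": 0.044, "dz": 0.015, "rx": 0, "ry": 0, "rz": 0}, {"dx": 0.261, "dy": 0.044, "dz": 0, "rx": 0, "ry": 0, "rz": 0}, {"dx": 0.26, "dy": 0.044, "dz": -0.015, "rx": 0, "ry": 0, "rz": 0}, {"dx": 0.259, "dy": 0.044, "dz": -0.03, "rx": 0, "ry": 0, "rz": 0}, {"dx": 0.256, "dy": 0.043, "dz": -0.045, "rx": 0, "ry": 0, "rz": 0}, {"dx": 0.253, "dy": 0.043, "dz": -0.06, "rx": 0, "ry": 0, "rz": 0}, {"dx": 0.249, "dy": 0.042, "dz": -0.075, "rx": 0, "ry": 0, "rz": 0}])

```text
t: 18.1
tcp_pos: [0.6071, 0.1249, 0.1388]
tool_rot: [-0.083, 0.997, 0.0, 0.001]
force: [-2.9, -0.0, 5.1]
finger_gap: 0.134
gripper_force: 29.8
```

Run:
```python
from h import *
state()
im=cams.snapshot('side')[:,:,::-1]
cv2.imwrite('pics/s3.png',cv2.resize(im[120:270,225:375],None,fx=4,fy=4,interpolation=cv2.INTER_CUBIC))
edge(range(256,305,8),235,262)
```

```text
t 18.1 tcp [607.1 124.9 138.8] yaw 99.5 z [ 0.001  0.    -1.   ] F [-2.9 -0.   5.1] gap 0.134 g 29.8
256 [255.3, 236.92] 264 [253.56, 253.64] 272 [252.83, 252.78] 280 [251.39, 251.17] 288 [250.05, 250.84] 296 [248.95, 249.49] 304 [247.25, 251.38]
```

View pics/s3.png

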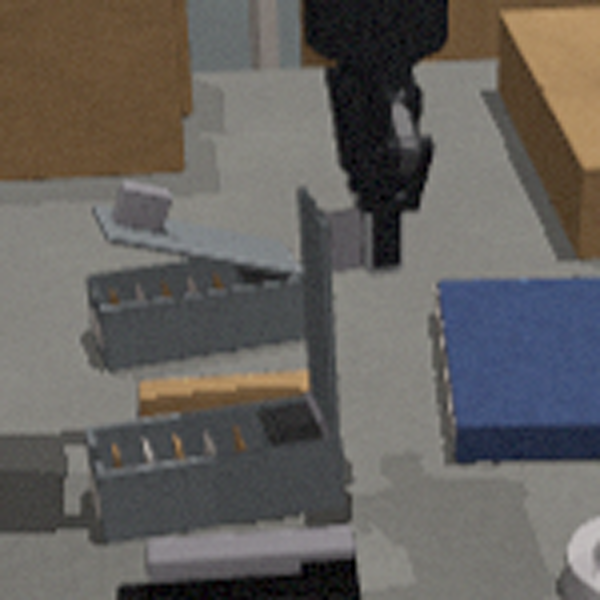

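B's lid stands upright at crop (320,300) and its base hasn't moved; A is still ajar. Releasing B and going to tin C.

Call:
move_arm(targets=[{"dx": 0, "dy": 0, "dz": 0, "rx": 0, "ry": 0, "rz": 0}, {"dx": 0, "dy": 0, "dz": 0, "rx": 0, "ry": 0, "rz": 0}, {"dx": 0, "dy": 0, "dz": 0, "rx": 0, "ry": 0, "rz": 0}, {"dx": 0, "dy": 0, "dz": 0.7, "rx": 0, "ry": 0, "rz": 0}, {"dx": 0, "dy": 0, "dz": 1, "rx": 0, "ry": 0, "rz": 0}, {"dx": 0, "dy": 0, "dz": 1, "rx": 0, "ry": 0, "rz": 0}, {"dx": 0, "dy": -1, "dz": 0.2, "rx": 0, "ry": 0, "rz": -0.05}, {"dx": 0, "dy": -1, "dz": 0, "rx": 0, "ry": 0, "rz": -0.05}, {"dx": -0.4, "dy": -1, "dz": 0, "rx": 0, "ry": 0, "rz": -0.05}, {"dx": -0.4, "dy": -1, "dz": 0, "rx": 0, "ry": 0, "rz": -0.05}], claw=45)

```text
t: 19.45
tcp_pos: [0.5864, 0.0239, 0.2127]
tool_rot: [-0.03, 1.0, -0.0, 0.001]
force: [0.5, -0.3, 0.6]
finger_gap: 0.45
gripper_force: 0.0
```

Call:
move_arm(targets=[{"dx": -0.4, "dy": -1, "dz": 0, "rx": 0, "ry": 0, "rz": -0.059}, {"dx": -0.4, "dy": -1, "dz": 0, "rx": 0, "ry": 0, "rz": -0.059}, {"dx": -0.4, "dy": -1, "dz": 0, "rx": 0, "ry": 0, "rz": -0.059}, {"dx": -0.4, "dy": -1, "dz": 0, "rx": 0, "ry": 0, "rz": -0.059}, {"dx": -0.4, "dy": -1, "dz": 0, "rx": 0, "ry": 0, "rz": -0.059}, {"dx": -0.4, "dy": -1, "dz": 0, "rx": 0, "ry": 0, "rz": -0.059}, {"dx": -0.4, "dy": -1, "dz": 0, "rx": 0, "ry": 0, "rz": -0.059}, {"dx": -0.4, "dy": -1, "dz": 0, "rx": 0, "ry": 0, "rz": -0.059}, {"dx": -0.4, "dy": -1, "dz": 0, "rx": 0, "ry": 0, "rz": -0.059}, {"dx": -0.4, "dy": -1, "dz": 0, "rx": 0, "ry": 0, "rz": -0.059}])

```text
t: 20.7
tcp_pos: [0.4862, -0.2265, 0.2127]
tool_rot: [0.124, 0.992, -0.001, 0.001]
force: [0.0, 0.2, -0.2]
finger_gap: 0.449
gripper_force: 0.0
```

Run:
```python
from h import *
s=state();print(s['q'])
```

```text
t 20.7 tcp [ 486.2 -226.5  212.7] yaw 75.8 z [ 0.002 -0.002 -1.   ] F [ 0.   0.2 -0.2] gap 0.449 g 0.0
[-6.44380922e-01  4.32020985e-01  1.67713431e+00 -4.80167159e-05
  1.02995279e+00 -1.96673425e+00]
```

Call:
move_arm(targets=[{"dx": 0.01, "dy": -0.858, "dz": -0.5, "rx": 0, "ry": 0, "rz": 0}, {"dx": 0.01, "dy": -0.858, "dz": -0.5, "rx": 0, "ry": 0, "rz": 0}, {"dx": 0.01, "dy": -0.858, "dz": -0.5, "rx": 0, "ry": 0, "rz": 0}, {"dx": 0.01, "dy": -0.858, "dz": -0.5, "rx": 0, "ry": 0, "rz": 0}, {"dx": 0, "dy": 0, "dz": -0.8, "rx": 0, "ry": 0, "rz": 0}, {"dx": 0, "dy": 0, "dz": -0.8, "rx": 0, "ry": 0, "rz": 0}, {"dx": 0, "dy": 0, "dz": -0.8, "rx": 0, "ry": 0, "rz": 0}, {"dx": 0, "dy": 0, "dz": -0.8, "rx": 0, "ry": 0, "rz": 0}, {"dx": 0, "dy": 0, "dz": -0.6, "rx": 0, "ry": 0, "rz": 0}, {"dx": 0, "dy": 0, "dz": -0.33, "rx": 0, "ry": 0, "rz": 0}])

```text
t: 21.95
tcp_pos: [0.4868, -0.3111, 0.0566]
tool_rot: [0.123, 0.992, 0.0, -0.001]
force: [0.1, -0.6, 0.3]
finger_gap: 0.45
gripper_force: 0.0
```

Call:
move_arm(targets=[{"dx": 0, "dy": 0, "dz": 0, "rx": 0, "ry": 0, "rz": 0}, {"dx": 0, "dy": 0, "dz": 0, "rx": 0, "ry": 0, "rz": 0}, {"dx": 0, "dy": 0, "dz": 0, "rx": 0, "ry": 0, "rz": 0}, {"dx": 0, "dy": 0, "dz": 0, "rx": 0, "ry": 0, "rz": 0}, {"dx": 0, "dy": 0, "dz": 0, "rx": 0, "ry": 0, "rz": 0}, {"dx": 0, "dy": 0, "dz": 0, "rx": 0, "ry": 0, "rz": 0}, {"dx": 0.048, "dy": -0.012, "dz": 0.175, "rx": 0, "ry": 0, "rz": 0}, {"dx": 0.055, "dy": -0.014, "dz": 0.173, "rx": 0, "ry": 0, "rz": 0}, {"dx": 0.062, "dy": -0.015, "dz": 0.17, "rx": 0, "ry": 0, "rz": 0}, {"dx": 0.068, "dy": -0.017, "dz": 0.168, "rx": 0, "ry": 0, "rz": 0}], claw=0)

```text
t: 23.2
tcp_pos: [0.4928, -0.3125, 0.0753]
tool_rot: [0.123, 0.992, 0.0, -0.0]
force: [-0.1, -1.4, -3.9]
finger_gap: 0.136
gripper_force: 27.7
```

Gripped and rising cleanly. Going on to 0.36 rad and checking.

Call:
move_arm(targets=[{"dx": 0.074, "dy": -0.019, "dz": 0.165, "rx": 0, "ry": 0, "rz": 0}, {"dx": 0.081, "dy": -0.02, "dz": 0.162, "rx": 0, "ry": 0, "rz": 0}, {"dx": 0.087, "dy": -0.022, "dz": 0.158, "rx": 0, "ry": 0, "rz": 0}, {"dx": 0.09, "dy": -0.024, "dz": 0.154, "rx": 0, "ry": 0, "rz": 0}, {"dx": 0.095, "dy": -0.025, "dz": 0.15, "rx": 0, "ry": 0, "rz": 0}, {"dx": 0, "dy": 0, "dz": 0, "rx": 0, "ry": 0, "rz": 0}, {"dx": 0, "dy": 0, "dz": 0, "rx": 0, "ry": 0, "rz": 0}, {"dx": 0, "dy": 0, "dz": 0, "rx": 0, "ry": 0, "rz": 0}, {"dx": 0, "dy": 0, "dz": 0, "rx": 0, "ry": 0, "rz": 0}, {"dx": 0, "dy": 0, "dz": 0, "rx": 0, "ry": 0, "rz": 0}])

```text
t: 24.45
tcp_pos: [0.5036, -0.3153, 0.095]
tool_rot: [0.123, 0.992, -0.0, 0.0]
force: [-1.9, -0.2, 1.9]
finger_gap: 0.134
gripper_force: 28.1
```

Call:
move_arm(targets=[{"dx": 0.1, "dy": -0.027, "dz": 0.148, "rx": 0, "ry": 0, "rz": 0}, {"dx": 0.105, "dy": -0.028, "dz": 0.143, "rx": 0, "ry": 0, "rz": 0}, {"dx": 0, "dy": 0, "dz": 0, "rx": 0, "ry": 0, "rz": 0}, {"dx": 0, "dy": 0, "dz": 0, "rx": 0, "ry": 0, "rz": 0}, {"dx": 0, "dy": 0, "dz": 0, "rx": 0, "ry": 0, "rz": 0}, {"dx": 0, "dy": 0, "dz": 0, "rx": 0, "ry": 0, "rz": 0}, {"dx": 0, "dy": 0, "dz": 0, "rx": 0, "ry": 0, "rz": 0}, {"dx": 0, "dy": 0, "dz": 0, "rx": 0, "ry": 0, "rz": 0}, {"dx": 0, "dy": 0, "dz": 0, "rx": 0, "ry": 0, "rz": 0}, {"dx": 0, "dy": 0, "dz": 0, "rx": 0, "ry": 0, "rz": 0}])

```text
t: 25.7
tcp_pos: [0.5088, -0.3166, 0.1021]
tool_rot: [0.123, 0.992, 0.0, 0.0]
force: [0.2, 0.3, -2.3]
finger_gap: 0.129
gripper_force: 27.7
```

Run:
```python
from h import *
edge(range(262,350,12),390,420);state()
```

```text
262 [404.71, None] 274 [406.08, 405.15] 286 [406.89, 405.78] 298 [408.0, 407.41] 310 [409.7, 408.93] 322 [410.72, 410.24] 334 [411.92, 390.7] 346 [390.46, 412.58] 
t 25.75 tcp [ 508.8 -316.6  102.1] yaw 75.8 z [ 0.  0. -1.] F [ 0.4 -0.1 -2.3] gap 0.136 g 27.7
```

C is past 0.44 rad with only -2.3 N, so it's free. Continuing to upright.

Call:
move_arm(targets=[{"dx": 0.16, "dy": -0.042, "dz": 0.213, "rx": 0, "ry": 0, "rz": 0}, {"dx": 0.19, "dy": -0.048, "dz": 0.199, "rx": 0, "ry": 0, "rz": 0}, {"dx": 0.208, "dy": -0.052, "dz": 0.184, "rx": 0, "ry": 0, "rz": 0}, {"dx": 0.219, "dy": -0.055, "dz": 0.171, "rx": 0, "ry": 0, "rz": 0}, {"dx": 0.229, "dy": -0.057, "dz": 0.156, "rx": 0, "ry": 0, "rz": 0}, {"dx": 0.238, "dy": -0.059, "dz": 0.141, "rx": 0, "ry": 0, "rz": 0}, {"dx": 0.246, "dy": -0.061, "dz": 0.126, "rx": 0, "ry": 0, "rz": 0}, {"dx": 0.253, "dy": -0.063, "dz": 0.11, "rx": 0, "ry": 0, "rz": 0}, {"dx": 0.259, "dy": -0.065, "dz": 0.094, "rx": 0, "ry": 0, "rz": 0}, {"dx": 0.264, "dy": -0.066, "dz": 0.077, "rx": 0, "ry": 0, "rz": 0}])

```text
t: 27.0
tcp_pos: [0.5659, -0.331, 0.1395]
tool_rot: [0.123, 0.992, -0.0, 0.0]
force: [-4.8, 0.9, 1.9]
finger_gap: 0.135
gripper_force: 28.7
```

Run:
```python
from h import *
edge(range(262,350,12),390,420);state()
```

```text
262 [404.71, None] 274 [406.08, None] 286 [406.89, None] 298 [408.0, None] 310 [409.7, 408.44] 322 [410.72, 410.09] 334 [411.92, 390.75] 346 [390.46, 391.2] 
t 27.05 tcp [ 567.1 -331.4  139.8] yaw 75.8 z [ 0.002 -0.001 -1.   ] F [-4.   0.7  4.8] gap 0.132 g 29.0
```

Call:
move_arm(targets=[{"dx": 0.24, "dy": -0.06, "dz": 0.06, "rx": 0, "ry": 0, "rz": 0}, {"dx": 0.25, "dy": -0.063, "dz": 0.045, "rx": 0, "ry": 0, "rz": 0}, {"dx": 0.255, "dy": -0.064, "dz": 0.03, "rx": 0, "ry": 0, "rz": 0}, {"dx": 0.256, "dy": -0.064, "dz": 0.015, "rx": 0, "ry": 0, "rz": 0}, {"dx": 0.257, "dy": -0.064, "dz": 0, "rx": 0, "ry": 0, "rz": 0}, {"dx": 0.256, "dy": -0.064, "dz": -0.015, "rx": 0, "ry": 0, "rz": 0}, {"dx": 0.254, "dy": -0.064, "dz": -0.03, "rx": 0, "ry": 0, "rz": 0}, {"dx": 0.252, "dy": -0.063, "dz": -0.045, "rx": 0, "ry": 0, "rz": 0}, {"dx": 0.249, "dy": -0.062, "dz": -0.06, "rx": 0, "ry": 0, "rz": 0}, {"dx": 0.24, "dy": -0.06, "dz": -0.075, "rx": 0, "ry": 0, "rz": 0}])

```text
t: 28.3
tcp_pos: [0.6289, -0.3469, 0.1373]
tool_rot: [0.123, 0.992, -0.0, 0.001]
force: [-1.8, 0.1, 4.9]
finger_gap: 0.135
gripper_force: 32.1
```

Run:
```python
from h import *
state()
im=cams.snapshot('side')[:,:,::-1]
cv2.imwrite('pics/s4.png',im[120:440,200:460])
```

```text
t 28.3 tcp [ 628.9 -346.9  137.3] yaw 75.8 z [ 0.001 -0.001 -1.   ] F [-1.8  0.1  4.9] gap 0.135 g 32.1
```

View pics/s4.png

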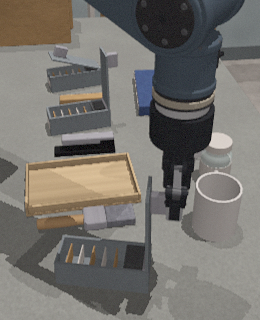

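C and B both stand upright and A is ajar; nothing else has moved. I'll release C and fly back to A to shut it.

Call:
move_arm(targets=[{"dx": 0, "dy": 0, "dz": 0, "rx": 0, "ry": 0, "rz": 0}, {"dx": 0, "dy": 0, "dz": 0, "rx": 0, "ry": 0, "rz": 0}, {"dx": 0, "dy": 0, "dz": 0, "rx": 0, "ry": 0, "rz": 0}, {"dx": 0, "dy": 0, "dz": 0.7, "rx": 0, "ry": 0, "rz": 0}, {"dx": 0, "dy": 0, "dz": 1, "rx": 0, "ry": 0, "rz": 0}, {"dx": 0, "dy": 0, "dz": 1, "rx": 0, "ry": 0, "rz": 0}, {"dx": 0, "dy": 1, "dz": 0.4, "rx": 0, "ry": 0, "rz": 0}, {"dx": 0, "dy": 1, "dz": 0.4, "rx": 0, "ry": 0, "rz": 0}, {"dx": 0, "dy": 1, "dz": 0.2, "rx": 0, "ry": 0, "rz": 0}, {"dx": 0, "dy": 1, "dz": 0.1, "rx": 0, "ry": 0, "rz": 0}], claw=45)

```text
t: 29.6
tcp_pos: [0.6278, -0.2438, 0.2319]
tool_rot: [0.123, 0.992, 0.0, -0.0]
force: [0.9, 0.5, -0.2]
finger_gap: 0.451
gripper_force: 0.0
```

Call:
move_arm(targets=[{"dx": -0.3, "dy": 1, "dz": 0, "rx": 0, "ry": 0, "rz": 0.04}, {"dx": -0.3, "dy": 1, "dz": 0, "rx": 0, "ry": 0, "rz": 0.04}, {"dx": -0.3, "dy": 1, "dz": 0, "rx": 0, "ry": 0, "rz": 0.04}, {"dx": -0.3, "dy": 1, "dz": 0, "rx": 0, "ry": 0, "rz": 0.04}, {"dx": -0.3, "dy": 1, "dz": 0, "rx": 0, "ry": 0, "rz": 0.04}, {"dx": -0.3, "dy": 1, "dz": 0, "rx": 0, "ry": 0, "rz": 0.04}, {"dx": -0.3, "dy": 1, "dz": 0, "rx": 0, "ry": 0, "rz": 0.04}, {"dx": -0.3, "dy": 1, "dz": 0, "rx": 0, "ry": 0, "rz": 0.04}, {"dx": -0.3, "dy": 1, "dz": 0, "rx": 0, "ry": 0, "rz": 0.04}, {"dx": -0.3, "dy": 1, "dz": 0, "rx": 0, "ry": 0, "rz": 0.04}], claw=0)

```text
t: 30.85
tcp_pos: [0.5525, 0.005, 0.2321]
tool_rot: [0.018, 1.0, -0.0, 0.0]
force: [0.3, 0.3, 0.0]
finger_gap: -0.004
gripper_force: 0.0
```

Call:
move_arm(targets=[{"dx": -0.3, "dy": 1, "dz": 0, "rx": 0, "ry": 0, "rz": 0.048}, {"dx": -0.3, "dy": 1, "dz": 0, "rx": 0, "ry": 0, "rz": 0.048}, {"dx": -0.3, "dy": 1, "dz": 0, "rx": 0, "ry": 0, "rz": 0.048}, {"dx": -0.3, "dy": 1, "dz": 0, "rx": 0, "ry": 0, "rz": 0.048}, {"dx": -0.3, "dy": 1, "dz": 0, "rx": 0, "ry": 0, "rz": 0.048}, {"dx": -0.3, "dy": 1, "dz": 0, "rx": 0, "ry": 0, "rz": 0.048}, {"dx": -0.3, "dy": 1, "dz": 0, "rx": 0, "ry": 0, "rz": 0.048}, {"dx": -0.3, "dy": 1, "dz": 0, "rx": 0, "ry": 0, "rz": 0.048}, {"dx": -0.3, "dy": 1, "dz": 0, "rx": 0, "ry": 0, "rz": 0.048}, {"dx": -0.3, "dy": 1, "dz": 0, "rx": 0, "ry": 0, "rz": 0.048}])

```text
t: 32.1
tcp_pos: [0.4772, 0.2548, 0.2321]
tool_rot: [-0.107, 0.994, 0.0, 0.0]
force: [0.3, 0.5, -0.8]
finger_gap: 0.002
gripper_force: 0.0
```

Run:
```python
from h import *
state()
im=cv2.cvtColor(cams.snapshot('top'),cv2.COLOR_RGB2BGR);cv2.imwrite('pics/t2.png',im)
# base side check of A in side view
edge(range(262,300,6),200,216)
```

```text
t 32.1 tcp [477.2 254.8 232.1] yaw 102.3 z [ 0.  0. -1.] F [ 0.3  0.5 -0.8] gap 0.002 g 0.0
262 [211.19, 210.98] 268 [210.04, 209.94] 274 [209.08, 208.93] 280 [208.16, 207.98] 286 [207.09, 206.93] 292 [206.15, 205.96] 298 [205.19, 204.9]
```

Call:
move_arm(targets=[{"dx": -0.124, "dy": 0.688, "dz": -1, "rx": 0, "ry": 0, "rz": 0}, {"dx": -0.124, "dy": 0.688, "dz": -1, "rx": 0, "ry": 0, "rz": 0}, {"dx": -0.124, "dy": 0.688, "dz": -1, "rx": 0, "ry": 0, "rz": 0}, {"dx": 0, "dy": 0, "dz": -0.6, "rx": 0, "ry": 0, "rz": 0}, {"dx": 0, "dy": 0, "dz": -0.6, "rx": 0, "ry": 0, "rz": 0}, {"dx": 0, "dy": 0, "dz": -0.3, "rx": 0, "ry": 0, "rz": 0}, {"dx": 0, "dy": 0, "dz": -0.3, "rx": 0, "ry": 0, "rz": 0}, {"dx": 0, "dy": 0, "dz": -0.3, "rx": 0, "ry": 0, "rz": 0}, {"dx": 0, "dy": 0, "dz": -0.3, "rx": 0, "ry": 0, "rz": 0}, {"dx": 0, "dy": 0, "dz": -0.3, "rx": 0, "ry": 0, "rz": 0}])

```text
t: 33.45
tcp_pos: [0.4688, 0.305, 0.0892]
tool_rot: [-0.106, 0.994, 0.0, 0.0]
force: [-0.7, 0.4, 0.7]
finger_gap: -0.001
gripper_force: 0.3
```

Call:
move_arm(targets=[{"dx": 0, "dy": 0, "dz": -0.1, "rx": 0, "ry": 0, "rz": 0}, {"dx": 0, "dy": 0, "dz": -0.1, "rx": 0, "ry": 0, "rz": 0}, {"dx": 0, "dy": 0, "dz": -0.1, "rx": 0, "ry": 0, "rz": 0}, {"dx": 0, "dy": 0, "dz": -0.1, "rx": 0, "ry": 0, "rz": 0}, {"dx": 0, "dy": 0, "dz": -0.1, "rx": 0, "ry": 0, "rz": 0}, {"dx": 0, "dy": 0, "dz": 0, "rx": 0, "ry": 0, "rz": 0}, {"dx": 0, "dy": 0, "dz": 0, "rx": 0, "ry": 0, "rz": 0}, {"dx": 0, "dy": 0, "dz": 0, "rx": 0, "ry": 0, "rz": 0}, {"dx": 0, "dy": 0, "dz": 0, "rx": 0, "ry": 0, "rz": 0}, {"dx": 0, "dy": 0, "dz": 0, "rx": 0, "ry": 0, "rz": 0}])

```text
t: 34.7
tcp_pos: [0.4688, 0.3051, 0.0788]
tool_rot: [-0.107, 0.994, 0.0, 0.0]
force: [-3.2, -1.3, 12.1]
finger_gap: -0.001
gripper_force: 6.3
```

Run:
```python
from h import *
state()
edge(range(262,300,6),200,216)
```

```text
t 34.7 tcp [468.8 305.1  78.8] yaw 102.2 z [ 0.001  0.    -1.   ] F [-3.2 -1.3 12.1] gap -0.001 g 6.3
262 [211.19, 211.0] 268 [210.04, 209.94] 274 [209.08, 208.96] 280 [208.16, 207.98] 286 [207.09, 206.87] 292 [206.15, 205.87] 298 [205.19, 204.93]
```

The lid is shut: contact at z = 78.8 mm (fin top 79) with 12 N down. Next I rise, open, and centre over the tin body.

Call:
move_arm(targets=[{"dx": 0, "dy": 0, "dz": 1, "rx": 0, "ry": 0, "rz": 0}, {"dx": 0, "dy": 0, "dz": 1, "rx": 0, "ry": 0, "rz": 0}, {"dx": 0.56, "dy": 0.13, "dz": 0, "rx": 0, "ry": 0, "rz": 0}, {"dx": 0.56, "dy": 0.13, "dz": 0, "rx": 0, "ry": 0, "rz": 0}, {"dx": 0.56, "dy": 0.13, "dz": 0, "rx": 0, "ry": 0, "rz": 0}, {"dx": 0, "dy": 0, "dz": 0, "rx": 0, "ry": 0, "rz": 0}, {"dx": 0, "dy": 0, "dz": -0.5, "rx": 0, "ry": 0, "rz": 0}, {"dx": 0, "dy": 0, "dz": -0.5, "rx": 0, "ry": 0, "rz": 0}, {"dx": 0, "dy": 0, "dz": 0, "rx": 0, "ry": 0, "rz": 0}, {"dx": 0, "dy": 0, "dz": 0, "rx": 0, "ry": 0, "rz": 0}], claw=100)

```text
t: 36.0
tcp_pos: [0.5105, 0.3148, 0.1018]
tool_rot: [-0.107, 0.994, -0.0, -0.0]
force: [-0.9, 0.1, 0.2]
finger_gap: 1.0
gripper_force: 0.0
```

Run:
```python
from h import *
state();c,u,a=tin('A');print(c,c+8*u)
cv2.imwrite('pics/w3.png',cams.snapshot('wrist')[:,:,::-1])
```

```text
t 36.0 tcp [510.5 314.8 101.8] yaw 102.2 z [-0. -0. -1.] F [-0.9  0.1  0.2] gap 1.0 g 0.0
[503.02956638 314.14625136] [510.84174339 315.86958833]
```

View pics/w3.png

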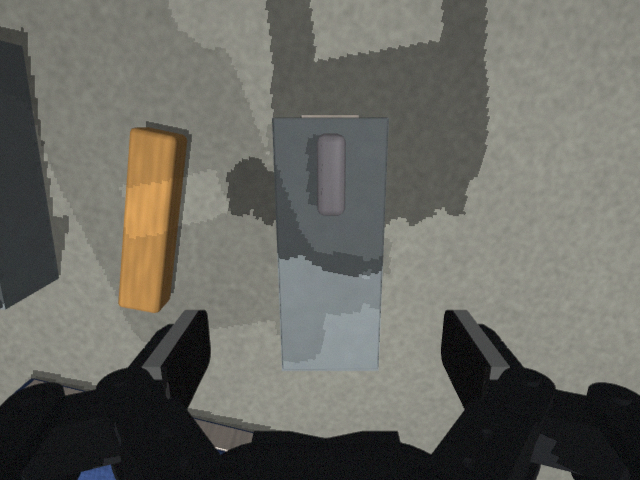

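The lid is shut and the tin is centred at column ~330 between the pads (209 and 443); the carton is well clear. I'll descend and grip.

Call:
move_arm(targets=[{"dx": 0, "dy": 0.03, "dz": -0.6, "rx": 0, "ry": 0, "rz": 0}, {"dx": 0, "dy": 0, "dz": -0.6, "rx": 0, "ry": 0, "rz": 0}, {"dx": 0, "dy": 0, "dz": -0.6, "rx": 0, "ry": 0, "rz": 0}, {"dx": 0, "dy": 0, "dz": -0.6, "rx": 0, "ry": 0, "rz": 0}, {"dx": 0, "dy": 0, "dz": -0.4, "rx": 0, "ry": 0, "rz": 0}, {"dx": 0, "dy": 0, "dz": -0.4, "rx": 0, "ry": 0, "rz": 0}, {"dx": 0, "dy": 0, "dz": -0.3, "rx": 0, "ry": 0, "rz": 0}, {"dx": 0, "dy": 0, "dz": 0, "rx": 0, "ry": 0, "rz": 0}, {"dx": 0, "dy": 0, "dz": 0, "rx": 0, "ry": 0, "rz": 0}, {"dx": 0, "dy": 0, "dz": 0, "rx": 0, "ry": 0, "rz": 0}])

```text
t: 37.3
tcp_pos: [0.5112, 0.3157, 0.015]
tool_rot: [-0.106, 0.994, 0.0, 0.001]
force: [-0.5, 0.5, 0.2]
finger_gap: 1.0
gripper_force: 0.0
```

Call:
move_arm(targets=[{"dx": 0, "dy": 0, "dz": 0, "rx": 0, "ry": 0, "rz": 0}, {"dx": 0, "dy": 0, "dz": 0, "rx": 0, "ry": 0, "rz": 0}, {"dx": 0, "dy": 0, "dz": 0, "rx": 0, "ry": 0, "rz": 0}, {"dx": 0, "dy": 0, "dz": 0, "rx": 0, "ry": 0, "rz": 0}, {"dx": 0, "dy": 0, "dz": 0, "rx": 0, "ry": 0, "rz": 0}, {"dx": 0, "dy": 0, "dz": 0, "rx": 0, "ry": 0, "rz": 0}, {"dx": 0, "dy": 0, "dz": 0.1, "rx": 0, "ry": 0, "rz": 0}, {"dx": 0, "dy": 0, "dz": 0.3, "rx": 0, "ry": 0, "rz": 0}, {"dx": 0, "dy": 0, "dz": 0.5, "rx": 0, "ry": 0, "rz": 0}, {"dx": 0, "dy": 0, "dz": 0.5, "rx": 0, "ry": 0, "rz": 0}], claw=0, newtons=80)

```text
t: 38.55
tcp_pos: [0.5106, 0.3153, 0.05]
tool_rot: [-0.106, 0.994, -0.0, -0.0]
force: [0.5, 0.3, -9.4]
finger_gap: 0.646
gripper_force: 87.3
```

Run:
```python
from h import *
state()
```

```text
t 38.55 tcp [510.6 315.3  50. ] yaw 102.2 z [-0.001 -0.    -1.   ] F [ 0.5  0.3 -9.4] gap 0.646 g 87.3
```

Call:
move_arm(targets=[{"dx": 0, "dy": 0, "dz": 1, "rx": 0, "ry": 0, "rz": 0}, {"dx": 0, "dy": 0, "dz": 1, "rx": 0, "ry": 0, "rz": 0}, {"dx": 0, "dy": 0, "dz": 1, "rx": 0, "ry": 0, "rz": 0}, {"dx": 0, "dy": 0, "dz": 1, "rx": 0, "ry": 0, "rz": 0}, {"dx": 0, "dy": -0.5, "dz": 1, "rx": 0, "ry": 0, "rz": -0.02}, {"dx": 0, "dy": -1, "dz": 1, "rx": 0, "ry": 0, "rz": -0.02}, {"dx": 0, "dy": -1, "dz": 1, "rx": 0, "ry": 0, "rz": -0.02}, {"dx": 0, "dy": -1, "dz": 1, "rx": 0, "ry": 0, "rz": -0.02}, {"dx": 0, "dy": -1, "dz": 0, "rx": 0, "ry": 0, "rz": -0.02}, {"dx": 0, "dy": -1, "dz": 0, "rx": 0, "ry": 0, "rz": -0.02}])

```text
t: 39.8
tcp_pos: [0.5098, 0.1771, 0.2506]
tool_rot: [-0.075, 0.997, -0.0, 0.0]
force: [0.3, -0.5, -9.1]
finger_gap: 0.644
gripper_force: 87.7
```

Call:
move_arm(targets=[{"dx": 0, "dy": -1, "dz": 0, "rx": 0, "ry": 0, "rz": -0.02}, {"dx": 0, "dy": -1, "dz": 0, "rx": 0, "ry": 0, "rz": -0.02}, {"dx": 0, "dy": -1, "dz": 0, "rx": 0, "ry": 0, "rz": -0.02}, {"dx": 0, "dy": -1, "dz": 0, "rx": 0, "ry": 0, "rz": -0.02}, {"dx": 0, "dy": -1, "dz": 0, "rx": 0, "ry": 0, "rz": -0.02}, {"dx": 0, "dy": -1, "dz": 0, "rx": 0, "ry": 0, "rz": -0.02}, {"dx": 0, "dy": -1, "dz": 0, "rx": 0, "ry": 0, "rz": -0.02}, {"dx": 0, "dy": -1, "dz": 0, "rx": 0, "ry": 0, "rz": -0.02}, {"dx": 0, "dy": -1, "dz": 0, "rx": 0, "ry": 0, "rz": -0.02}, {"dx": 0, "dy": -1, "dz": 0, "rx": 0, "ry": 0, "rz": 0}])

```text
t: 41.05
tcp_pos: [0.5097, -0.0725, 0.2501]
tool_rot: [-0.028, 1.0, 0.0, -0.0]
force: [-0.3, -0.6, -8.6]
finger_gap: 0.641
gripper_force: 87.6
```

Run:
```python
from h import *
state()
```

```text
t 41.05 tcp [509.7 -72.5 250.1] yaw 93.2 z [-0.  0. -1.] F [-0.3 -0.6 -8.6] gap 0.641 g 87.6
```

Call:
move_arm(targets=[{"dx": 0.02, "dy": -0.8, "dz": -0.6, "rx": 0, "ry": 0, "rz": 0}, {"dx": 0.02, "dy": -0.8, "dz": -1, "rx": 0, "ry": 0, "rz": 0}, {"dx": 0, "dy": 0, "dz": -1, "rx": 0, "ry": 0, "rz": 0}, {"dx": 0, "dy": 0, "dz": -1, "rx": 0, "ry": 0, "rz": 0}, {"dx": 0, "dy": 0, "dz": -1, "rx": 0, "ry": 0, "rz": 0}, {"dx": 0, "dy": 0, "dz": -1, "rx": 0, "ry": 0, "rz": 0}, {"dx": 0, "dy": 0, "dz": -1, "rx": 0, "ry": 0, "rz": 0}, {"dx": 0, "dy": 0, "dz": -0.8, "rx": 0, "ry": 0, "rz": 0}, {"dx": 0, "dy": 0, "dz": -0.6, "rx": 0, "ry": 0, "rz": 0}, {"dx": 0, "dy": 0, "dz": -0.4, "rx": 0, "ry": 0, "rz": 0}])

```text
t: 42.3
tcp_pos: [0.5118, -0.112, 0.0387]
tool_rot: [-0.028, 1.0, 0.0, -0.0]
force: [-0.9, -0.4, -8.7]
finger_gap: 0.639
gripper_force: 87.4
```

Run:
```python
from h import *
state()
im=cams.snapshot('side')[:,:,::-1]
cv2.imwrite('pics/s5.png',cv2.resize(im[200:400,190:390],None,fx=3,fy=3,interpolation=cv2.INTER_CUBIC))
```

```text
t 42.3 tcp [ 511.8 -112.    38.7] yaw 93.2 z [-0.  0. -1.] F [-0.9 -0.4 -8.7] gap 0.639 g 87.4
```

View pics/s5.png

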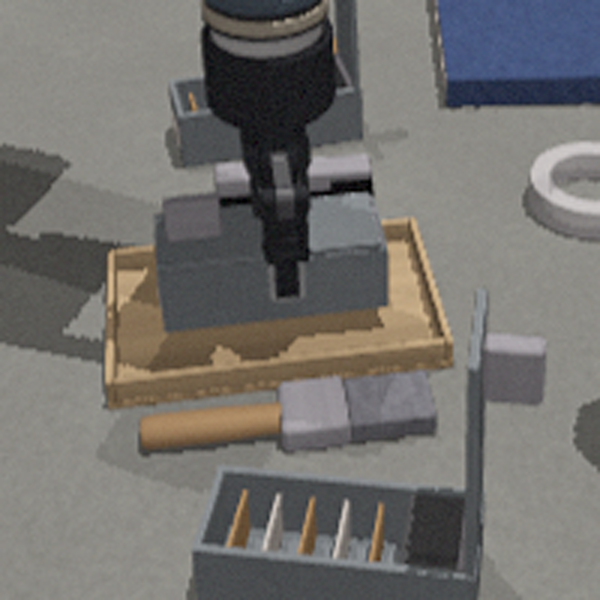

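The tin hangs level over the tray, inside its walls (crop corners (105,250) to (450,360)). Lowering gently.

Call:
move_arm(targets=[{"dx": 0, "dy": 0, "dz": -0.15, "rx": 0, "ry": 0, "rz": 0}, {"dx": 0, "dy": 0, "dz": -0.15, "rx": 0, "ry": 0, "rz": 0}, {"dx": 0, "dy": 0, "dz": -0.12, "rx": 0, "ry": 0, "rz": 0}, {"dx": 0, "dy": 0, "dz": -0.08, "rx": 0, "ry": 0, "rz": 0}, {"dx": 0, "dy": 0, "dz": -0.06, "rx": 0, "ry": 0, "rz": 0}, {"dx": 0, "dy": 0, "dz": -0.04, "rx": 0, "ry": 0, "rz": 0}, {"dx": 0, "dy": 0, "dz": -0.04, "rx": 0, "ry": 0, "rz": 0}, {"dx": 0, "dy": 0, "dz": -0.04, "rx": 0, "ry": 0, "rz": 0}, {"dx": 0, "dy": 0, "dz": -0.04, "rx": 0, "ry": 0, "rz": 0}, {"dx": 0, "dy": 0, "dz": 0, "rx": 0, "ry": 0, "rz": 0}])

```text
t: 43.6
tcp_pos: [0.5117, -0.112, 0.0214]
tool_rot: [-0.028, 1.0, 0.0, -0.0]
force: [0.3, -1.0, -8.8]
finger_gap: 0.644
gripper_force: 87.6
```

Call:
move_arm(targets=[{"dx": 0, "dy": 0, "dz": -0.03, "rx": 0, "ry": 0, "rz": 0}, {"dx": 0, "dy": 0, "dz": -0.03, "rx": 0, "ry": 0, "rz": 0}, {"dx": 0, "dy": 0, "dz": -0.03, "rx": 0, "ry": 0, "rz": 0}, {"dx": 0, "dy": 0, "dz": 0, "rx": 0, "ry": 0, "rz": 0}, {"dx": 0, "dy": 0, "dz": 0, "rx": 0, "ry": 0, "rz": 0}, {"dx": 0, "dy": 0, "dz": 0, "rx": 0, "ry": 0, "rz": 0}, {"dx": 0, "dy": 0, "dz": 0, "rx": 0, "ry": 0, "rz": 0}, {"dx": 0, "dy": 0, "dz": 0, "rx": 0, "ry": 0, "rz": 0}, {"dx": 0, "dy": 0, "dz": 0, "rx": 0, "ry": 0, "rz": 0}, {"dx": 0, "dy": 0, "dz": 0, "rx": 0, "ry": 0, "rz": 0}])

```text
t: 44.85
tcp_pos: [0.5118, -0.112, 0.0203]
tool_rot: [-0.028, 1.0, -0.0, 0.0]
force: [-2.2, 0.1, 6.5]
finger_gap: 0.644
gripper_force: 89.3
```

The tin is resting on the tray floor (Fz turned positive). I'll release it narrowly and retreat.

Call:
move_arm(targets=[{"dx": 0, "dy": 0, "dz": 0, "rx": 0, "ry": 0, "rz": 0}, {"dx": 0, "dy": 0, "dz": 0, "rx": 0, "ry": 0, "rz": 0}, {"dx": 0, "dy": 0, "dz": 0, "rx": 0, "ry": 0, "rz": 0}, {"dx": 0, "dy": 0, "dz": 0.2, "rx": 0, "ry": 0, "rz": 0}, {"dx": 0, "dy": 0, "dz": 0.5, "rx": 0, "ry": 0, "rz": 0}, {"dx": 0, "dy": 0, "dz": 1, "rx": 0, "ry": 0, "rz": 0}, {"dx": 0, "dy": 0, "dz": 1, "rx": 0, "ry": 0, "rz": 0}, {"dx": 0, "dy": 0, "dz": 1, "rx": 0, "ry": 0, "rz": 0}, {"dx": 0, "dy": 0, "dz": 1, "rx": 0, "ry": 0, "rz": 0}, {"dx": 0, "dy": 0, "dz": 1, "rx": 0, "ry": 0, "rz": 0}], claw=84)

```text
t: 46.1
tcp_pos: [0.5117, -0.1119, 0.1635]
tool_rot: [-0.028, 1.0, -0.0, 0.0]
force: [0.1, -0.7, -0.5]
finger_gap: 0.84
gripper_force: 0.0
```

Call:
move_arm(targets=[{"dx": -0.5, "dy": 0, "dz": 1, "rx": 0, "ry": 0, "rz": 0}, {"dx": -0.5, "dy": 0, "dz": 1, "rx": 0, "ry": 0, "rz": 0}, {"dx": -0.5, "dy": 0, "dz": 1, "rx": 0, "ry": 0, "rz": 0}, {"dx": -0.5, "dy": 0, "dz": 0, "rx": 0, "ry": 0, "rz": 0}, {"dx": -0.5, "dy": 0, "dz": 0, "rx": 0, "ry": 0, "rz": 0}, {"dx": 0, "dy": 0, "dz": 0, "rx": 0, "ry": 0, "rz": 0}, {"dx": 0, "dy": 0, "dz": 0, "rx": 0, "ry": 0, "rz": 0}, {"dx": 0, "dy": 0, "dz": 0, "rx": 0, "ry": 0, "rz": 0}, {"dx": 0, "dy": 0, "dz": 0, "rx": 0, "ry": 0, "rz": 0}, {"dx": 0, "dy": 0, "dz": 0, "rx": 0, "ry": 0, "rz": 0}])

```text
t: 47.35
tcp_pos: [0.4494, -0.112, 0.2366]
tool_rot: [-0.028, 1.0, 0.0, -0.0]
force: [-0.4, 1.2, 0.1]
finger_gap: 0.842
gripper_force: 0.0
```

Run:
```python
from h import *
state()
a=cv2.imread('pics/side0.png');b=cv2.cvtColor(cams.snapshot('side'),cv2.COLOR_RGB2BGR);cv2.imwrite('pics/end.png',b)
# tin in the tray: side-face bottom vs tray; blob of grey-blue inside the tray region
r=b[250:330,225:340].astype(int);m=((r[...,0]-r[...,2])>-3).astype(np.uint8)
n,l,s,c=cv2.connectedComponentsWithStats(m);k=1+s[1:,4].argmax();ys,xs=np.nonzero(l==k)
print('tin blob u',xs.min()+225,xs.max()+225,'v',ys.min()+250,ys.max()+250,'area',s[k,4])
# expected projections for tin upright in the tray
M=cams.camera_model('side');E=np.array(M['extrinsics']);u=np.array([np.cos(.056),np.sin(.056)]);v=np.array([-u[1],u[0]])
for x,y,z in[(-70,-28,5),(70,-28,5),(-70,-28,56),(70,-28,56),(-46,0,84)]:
    p=np.r_[np.array([503.5,-112.4])+x*u+y*v,z]/1e3;q=E[:3,:3]@p+E[:3,3];print((x,y,z),np.round([M['fx']*q[0]/q[2]+M['cx'],M['fy']*q[1]/q[2]+M['cy']],1))
# bystanders moved?
d=cv2.absdiff(a,b).max(2)
for nm,(x0,y0,x1,y1) in dict(markers=(265,213,303,222),ledger=(335,190,398,233),tape=(366,250,400,278),paste=(402,255,432,300),mug=(394,296,440,356),brush=(238,326,334,350),stapler=(255,252,314,276)).items():
    print(nm,round(float(d[y0:y1,x0:x1].mean()),1))
```

```text
t 47.35 tcp [ 449.4 -112.   236.6] yaw 93.2 z [-0.  0. -1.] F [-0.4  1.2  0.1] gap 0.842 g 0.0
tin blob u 242 318 v 250 317 area 4063
(-70, -28, 5) [244.6 317.9]
(70, -28, 5) [318.6 309. ]
(-70, -28, 56) [241.9 296.7]
(70, -28, 56) [318.3 288.1]
(-46, 0, 84) [253.2 273.7]
markers 22.4
ledger 7.9
tape 8.9
paste 9.0
mug 8.5
brush 7.6
stapler 15.6
```

```bash
python3 -c "
from station import order
print(order.sign_off())"
```

```text
the job is handed in; nothing more can be done
None
```

The stiff tin was the left one (tin A in my labelling): it is shut and set down upright in the reject tray, the other two tins stand open with lids upright, and the job is handed in at about 47 s of the 72 s allowed.

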